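Steady the swinging hook and hang up the measuring scoop

TASK

Pick up the measuring scoop and use the nose of its wire loop to press the swinging brass hook gently back against its sprung rubber bumper until the hook stays still. Then slide the loop down over the hook's upturned tip without setting the hook swinging again, let the cup end down gently and leave the scoop hanging from the hook with no more than a slight swing. Never force the hook, and leave the other things where they are.

Things in the scene. Friction and masses are not known exactly. Their poses are not given: they have to be found in the camera images.
- stand: Fixed utensil stand: dark base plate 170 x 150 x 14 mm (x -75 to +95 mm), steel post 14 mm thick at x = +45 mm, 381 mm high, and an overhead arm from it towards the robot, ending over the hook. Origin on the work surface; x points away from the robot's side, z up.
- pivot (a point): Hook's pivot, axis along the stand's y, at (-90, 0, 345) mm in the stand's frame. Behind the hook a steel tongue with a black rubber pad hangs from it, clamped anew each time: the hook's shank meets the pad leaning back 0.08 to 0.40 rad from plumb (must be felt). Beyond that the tongue yields about 2 N per mm, 65 mm below the pivot.
- hook: Brass J hook, 6 mm wire, 70 g, swinging almost undamped about the stand's y. Origin at the pivot, z up along the shank, x as the stand's when plumb; lower end towards +x is towards the bumper. Shank straight for 108 mm down, then a half circle (radius 14 mm) towards -x and up to the tip; lowest wire centre (-14, 0, -122) mm. Gap shank to tip 22 mm. Press it with 2 to 5 N, never 8.
- hook_tip (a point): Top end of the hook's upturned tip, at (-28, 0, -82) mm in the hook's frame.
- scoop: Measuring scoop, 105 to 155 g: steel cup 58 mm wide, 36 mm high, on its base; flat green handle 12 mm wide (y), 6 mm thick, to x = 118 mm, middle at z = 32 mm; then a flat loop of 4 mm wire, hole 34 mm long (x = 117 to 151 mm), 16 mm wide. Origin: centre of the cup's underside; x towards the loop, z up. Heaviest at the cup.
- scoop_grip (a point): Point in the middle of the handle to grip, at (65, 0, 32) mm in the scoop's frame, fingers closing along the scoop's y.
- scoop_nose (a point): Middle of the front wire of the loop (its nose), at (153, 0, 32) mm in the scoop's frame; the wire's front lies 2 mm farther on.
- egg_timer: White wind-up kitchen timer, 66 mm wide, 60 mm high, origin at its underside. Bystander; it stands on the other side from the scoop.
- mug: Mug, 86 mm wide without handle, 96 mm high, origin at its underside. Bystander.
- salt_grinder: Grinder with steel head, 54 mm wide, 136 mm high, origin at its underside. Bystander.
- shaker: Shaker with a domed grey top, 44 mm wide, 90 mm high, origin at its underside. Bystander.

How it is judged:
By the outcome, as a careful person would: the job done as asked, in the order asked, and still so for the second after the job is handed in, with the robot touching nothing.
It also fails if it takes over 72 s, if anything falls off the work surface, if the arm or the gripper's body presses on something with over 40 N, if the wrist force passes 120 N, or if a joint passes its speed limit or range.

ROBOT

A 7-joint arm with a two-finger parallel gripper is mounted at the origin on a cart in front of the work surface, level with it; the furniture and walls round the work are solid. World frame = base frame: x ahead of the robot, y to its left, z up, the work surface at z = 0. Lengths are in m, angles in rad, forces in N, time in s.
With the tool pointing down it reaches from about 0.425 to 0.8 m from the base axis. Payload 8.3 kg.
Tool frame: the origin (TCP) lies midway between the tips of the shut fingers; the grasp point (between the pads) lies r.pinch_z behind it (r.pinch_z is the distance from the TCP to the grasp point, in m); z points along the fingers, y is the direction in which the jaws open and shut (so a half turn about z gives the same grasp; the last joint's range is limited). The gripper opens to 85 mm and grips with 20 to 120 N. Pads are 22 mm wide; open, the fingers measure 114 mm over their backs; the gripper's body (76 mm by 85 mm) begins 54 mm behind the grasp point. The pads swing forward as they close: fully open they stand 13 mm farther back than shut.
Start: joints at [1.174, 0.383, 0.016, 1.37, -0.006, 1.388, -0.046], TCP at [0.205, -0.59, 0.231] pointing down, gripper open.
Joint ranges: [-2.95, 2.95], [-0.25, 2.06], [-1.52, 1.56], [0.18, 2.33], [-1.44, 4.58], [0.02, 2.06], [-3.01, 3.01]. Speed limits (rad/s): [2.39, 2.39, 3.01, 3.01, 3.14, 3.14, 3.14].

INTERFACE

Orientations are given as a unit quaternion [x, y, z, w].
In Python, from station import r, imaging, workorder, find_in gives the robot as it stands.
- The arm moves only by the tool play_rows, never from a script. Its argument "moves" is a list that holds one entry, the list of rows, each a list of 7 numbers: the opening, from -1 (shut) to 1 (fully open), so that 0 is half open, then the shift along the tool's x, y, z in mm, then the turn, a rotation vector about the tool's x, y, z in units of 5 degrees (1.0 is 5 degrees). A call has 1 to 8 rows; each row is the pose to reach, as a shift and turn from the pose commanded when the call began, along the tool's axes at that moment; what a row does not reach only later rows make up. A row lasts 1/10 s, in which the tool goes at most 50 mm and 8.59 degrees, less where a joint would pass 70% of its speed; a pose out of reach is approached as far as the arm can. A call with a gripper value outside its range is refused whole. The fingers move at their own pace and stop on an object; "force" is the grip in N (left out, the last holds). Time passes only in rows, so rows that repeat a pose let the fingers close. It gives the time, the measured TCP pose, the force and the opening at its end, in the units of the state.
- r.get_state(): the state, without advancing time (a new reading comes with each control period).
- imaging.snapshot(name): name is "scene" or "top" or "wrist"; returns a dict with "pixels" (384x512x3 uint8, red, green, blue), "fx", "fy", "cx", "cy" (pixels), "camera_from_world" (4x4, takes a point from world to camera coordinates). Camera axes: x right, y up, looking along -z (the intrinsics and any distortion apply to the point x, -y, -z); pixel columns grow to the right and rows downward; lengths in m; the calibration is good to about 2 mm. The wrist camera is an equidistant fisheye: a pixel r from the principal point sees the ray r / f radians off the axis. A picture is of the moment at which its call begins. There is no depth.
- workorder.hand_in(): hands the job in, once; it reports no verdict.
Trained networks look in the newest picture that a camera, given by its name, has taken for a name from the list of things; names that differ only in an ending like _2 or _b are one class to them, and where a whole thing is asked for, a point or a joint stands for the part that bears it (a point fixed in the world has none). Each returns a list of dicts, best first, with "score" (0 to 1); they miss things now and then, are a little off and sometimes report something else, mostly with a low value. They report only what shows in the picture. A call takes as long as a camera call.
- find_in(camera, query): "bbox" ([left, top, width, height] in pixels, round what is visible of it).
The state is a dict: "clock": time; "joint_positions": joint angles; "qd": joint speeds; "joint_torque": joint torques, N m; "tcp_pos": TCP position; "tool_rot": TCP orientation; "ft_force": force on the tool from outside, world axes, zero at the start; "torque": the same for the moment, N m; "finger_gap": opening from 0.0 (shut) to 1.0 (fully open).
Only numpy, scipy, OpenCV 4.12 (cv2) and the standard library are available. Lean on these libraries where they do the work, as an engineer would, in place of code of your own. Each camera call takes 0.05 s, during which the arm holds its last target.

## Working session

There is one attempt and no reset: what is moved stays moved. The work goes in short steps, Python scripts to look and compute and a tool call to move; the robot and the scene stay as the last step left them, time stands still between calls to the robot, and variables do not carry over. Pictures are saved under pics/ and viewed, and the job is handed in when it is done.

Besides the shell and the picture viewer there is one more tool, called after "Request:" by a JSON object that holds its "fn" and its "kwargs". play_rows: Moves the arm, as the interface text tells. Its arguments: {"type":"object","properties":{"moves":{"type":"array"},"force":{"type":"number"}},"required":["moves"]}

```bash
ls; mkdir -p pics; python3 - <<'E'
from station import r, imaging, find_in
import cv2
print(r.get_state(), r.pinch_z)
for n in ["scene","top","wrist"]:
    s=imaging.snapshot(n); cv2.imwrite(f"pics/a_{n}.png",s["pixels"][:,:,::-1])
    print(n,s["fx"],s["fy"],s["cx"],s["cy"]); print(s["camera_from_world"])
    for q in ["stand","hook","scoop","egg_timer","mug","salt_grinder","shaker"]:
        print(q,[(d["bbox"],round(d["score"],2)) for d in find_in(n,q)[:2]])
print(r.get_state()["clock"])
E
```

```text
pics
{'clock': 0.0, 'joint_positions': array([ 1.17412264,  0.38423481,  0.01637399,  1.37116745, -0.00629798,
        1.38819311, -0.04648689]), 'qd': array([-0.00011632, -0.00241067, -0.00224317, -0.00025837, -0.00262679,
        0.00047633,  0.00250641]), 'joint_torque': array([-4.86084791e-04, -6.27596784e+01,  8.43806863e-01, -3.71820867e+01,
        1.64317258e-02,  1.43428001e-02,  4.63057211e-05]), 'tcp_pos': array([ 0.20462392, -0.59001856,  0.23027493]), 'tool_rot': array([ 9.86099805e-01,  1.66151201e-01, -1.80646914e-04, -9.59822516e-04]), 'ft_force': array([-0.22710621,  0.9754358 , -0.2242494 ]), 'torque': array([-0.00522159,  0.04754383, -0.02792645]), 'finger_gap': 0.9976663469623985} 0.0187
scene 462.7531716296549 462.7531716296549 252.38974525013703 191.40266527142353
[[-0.83765431 -0.54614133 -0.00805565  0.47977945]
 [ 0.37127669 -0.58014589  0.72497198 -0.37503301]
 [-0.40061062  0.60428503  0.68873125 -1.15918323]
 [ 0.          0.          0.          1.        ]]
stand [([174.9, 290.1, 16.0, 29.1], 0.74), ([190.4, 150.5, 76.5, 128.7], 0.63)]
hook [([251.9, 180
[... 648 characters left out ...]
 ([317.4, 191.4, 24.5, 49.4], 0.34)]
hook []
scoop [([315.1, 194.5, 26.9, 44.4], 0.95)]
egg_timer [([188.9, 218.2, 17.3, 27.9], 0.65), ([315.3, 190.7, 27.8, 49.6], 0.25)]
mug [([171.0, 134.6, 28.1, 30.5], 0.84), ([310.2, 180.4, 28.6, 58.1], 0.24)]
salt_grinder [([189.0, 220.2, 19.4, 23.6], 0.33)]
shaker [([159.7, 167.8, 13.0, 17.0], 0.72)]
wrist 297.3186396354542 297.3186396354542 258.8814152828598 196.4652588001533
[[ 0.327894   -0.94471398  0.00101469 -0.62678741]
 [ 0.90121564  0.31247395 -0.30028385  0.03979641]
 [ 0.28336529  0.09937573  0.95384935 -0.37852434]
 [ 0.          0.          0.          1.        ]]
stand []
hook []
scoop []
egg_timer []
mug []
salt_grinder []
shaker []
1.2
```

View pictures.

```bash
python3 - <<'E'
import cv2
a=cv2.imread("pics/a_scene.png"); b=cv2.imread("pics/a_top.png")
cv2.imwrite("pics/b_scene.png",cv2.resize(a[130:340,140:360],None,fx=3.6,fy=2.8*3.6/2.8*0.79)[:600] if 0 else cv2.resize(a[140:340,140:380],None,fx=3,fy=3,interpolation=cv2.INTER_CUBIC))
cv2.imwrite("pics/b_top.png",cv2.resize(b[110:290,140:380],None,fx=3.3,fy=3.3,interpolation=cv2.INTER_CUBIC))
E
```

```text
(no output)
```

View pics/a_scene.png

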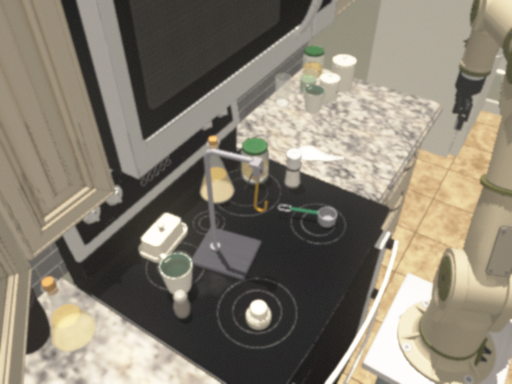

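View pics/b_scene.png

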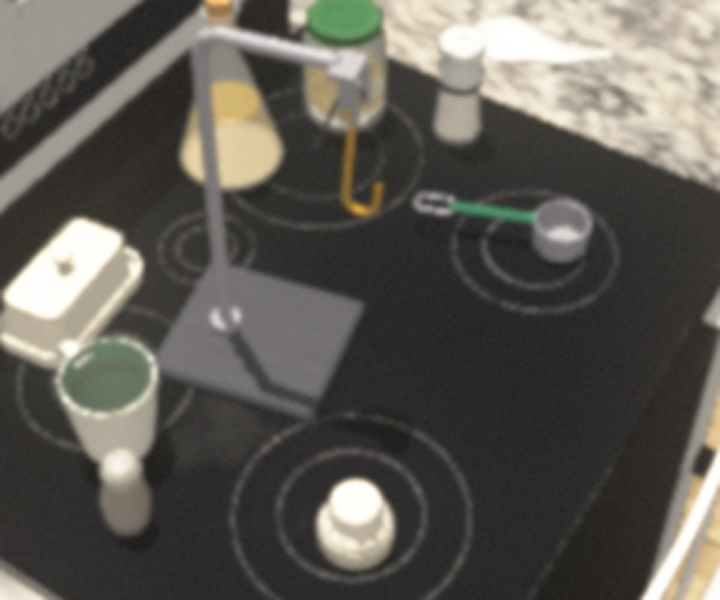

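View pics/b_top.png

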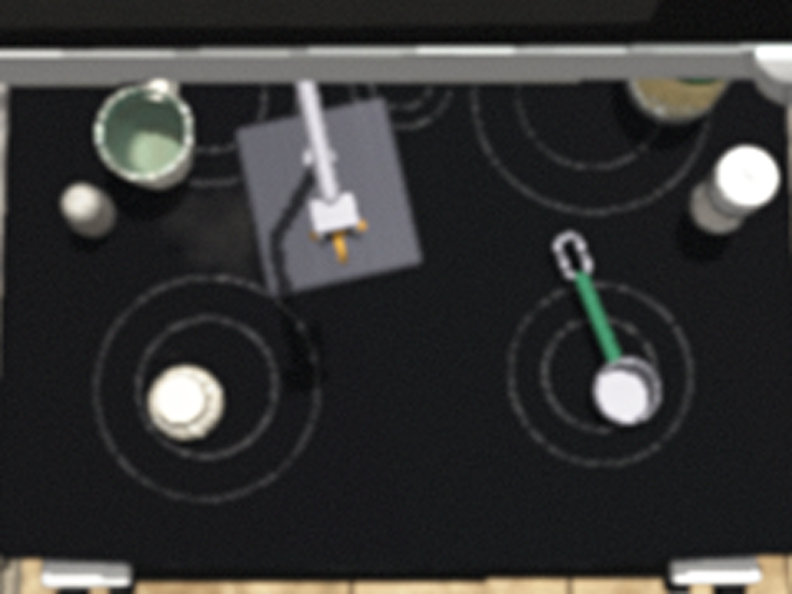

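```bash
cat > h.py <<'E'
import numpy as np
from scipy.spatial.transform import Rotation as R
from scipy.optimize import least_squares
C={"scene":(462.753,252.39,191.403,np.array([[-0.83765431,-0.54614133,-0.00805565,0.47977945],[0.37127669,-0.58014589,0.72497198,-0.37503301],[-0.40061062,0.60428503,0.68873125,-1.15918323],[0,0,0,1]])),
"top":(470.4505,255.0595,180.3308,np.array([[-0.00516865,-0.99994823,-0.00876535,0.02037209],[0.98270745,-0.00670159,0.18504367,-0.57532419],[-0.18509283,-0.00765735,0.98269121,-1.37991947],[0,0,0,1]]))}
def proj(cam,p):
    f,cx,cy,M=C[cam]; q=M[:3,:3]@np.asarray(p,float)+M[:3,3]
    return np.array([cx+f*q[0]/-q[2], cy+f*(-q[1])/(-q[2])])
def back(cam,px,z):
    f,cx,cy,M=C[cam]; d=np.array([(px[0]-cx)/f,-(px[1]-cy)/f,-1.])
    Rt=M[:3,:3].T; o=-Rt@M[:3,3]; d=Rt@d
    return o+d*(z-o[2])/d[2]
def T(u,v): return (140+u/3.3,110+v/3.3)
def S(u,v): return (140+u/3,140+v/3)
def stw(s,p):  # stand pose (x,y,yaw)
    c,n=np.cos(s[2]),np.sin(s[2]); return np.array([s[0]+c*p[0]-n*p[1],s[1]+n*p[0]+c*p[1],p[2]])
E
python3 - <<'E'
from h import *
P=[[.095,.075,.014],[.095,-.075,.014],[-.075,-.075,.014],[-.075,.075,.014]]
obs=[("top",P[0],T(237,131)),("top",P[1],T(383,98)),("top",P[2],T(422,263)),("top",P[3],T(273,298)),
("scene",P[1],S(222,263)),("scene",P[2],S(364,304)),("scene",P[3],S(312,414)),("scene",P[0],S(160,363))]
for o in obs[:4]: print(back(o[0],o[2],.014))
f=lambda s:np.concatenate([proj(c,stw(s,p))-q for c,p,q in obs])
s=least_squares(f,[.6,0,0]).x; print("stand",s); print(f(s).reshape(-1,2).round(1))
pv=stw(s,[-.09,0,.345]); print("pivot",pv,proj("top",pv),proj("scene",pv))
for nm,px,z in [("cupT",T(626,391),.036),("noseT",T(566,236),.032),("handleendT",T(582,277),.032)]: print(nm,back("top",px,z))
for nm,px,z in [("cupS",S(563,218),.036),("noseS",S(416,203),.032),("hendS",S(453,207),.032)]: print(nm,back("scene",px,z))
for nm,px,z in [("grinderTop",T(746,177),.136),("timer",T(186,400),.06),("mug",T(146,136),.096),("shaker",T(85,205),.09)]: print(nm,back("top",px,z))
E
```

```text
[0.68283946 0.15402373 0.014     ]
[0.71461224 0.01336765 0.014     ]
[ 0.55291036 -0.02262002  0.014     ]
[0.52039848 0.11813871 0.014     ]
stand [0.60662326 0.06332731 0.21061549]
[[-0.8 -0.3]
 [ 1.1 -0.2]
 [ 1.   1.2]
 [-0.9  0.9]
 [-2.  -2.3]
 [ 2.4 -1.1]
 [ 1.2  1. ]
 [-3.2  0.7]]
pivot [0.51861204 0.04451175 0.345     ] [242.71438916 181.21546489] [260.06016483 173.85403918]
cupT [ 0.42909961 -0.20783329  0.036     ]
noseT [ 0.57462571 -0.15732683  0.032     ]
handleendT [ 0.53568197 -0.17115432  0.032     ]
cupS [ 0.4316435  -0.21154917  0.036     ]
noseS [ 0.57252824 -0.15171856  0.032     ]
hendS [ 0.5369307  -0.16756494  0.032     ]
grinderTop [ 0.60674119 -0.30397392  0.136     ]
timer [0.42133554 0.1924018  0.06      ]
mug [0.65767676 0.22824944 0.096     ]
shaker [0.59535981 0.28300079 0.09      ]
```

```bash
python3 - <<'E'
import station
from station import r, imaging
print([x for x in dir(r) if x[:2]!='__'],[x for x in dir(station) if x[:2]!='__'])
print(r.get_state()["clock"])
E
```

```text
['Unreachable', 'get_state', 'pinch_z'] ['find_in', 'imaging', 'r', 'workorder']
1.2
```

Request:
{"fn": "play_rows", "kwargs": {"moves": [[[1,402,-287,70,0,0,-0.3],[1,402,-287,70,0,0,-0.3],[1,402,-287,70,0,0,-0.3],[1,402,-287,70,0,0,-0.3],[1,402,-287,70,0,0,-0.3],[1,402,-287,70,0,0,-0.3],[1,402,-287,70,0,0,-0.3],[1,402,-287,70,0,0,-0.3]]], "force": 60}}

```text
clock: 2.0
tcp_pos: [0.4348, -0.2658, 0.1754]
tool_rot: [0.984, 0.179, 0.0, 0.0]
ft_force: [0.8, -1.2, 0.2]
finger_gap: 0.996
```

```bash
cat >> h.py <<'E'
import json
def log():
    from station import r
    s=r.get_state()
    open("log.txt","a").write(json.dumps([list(map(float,s["joint_positions"])),list(map(float,s["tcp_pos"])),list(map(float,s["tool_rot"]))])+"\n")
    print("t",round(s["clock"],2),"q",s["joint_positions"].round(3),"p",s["tcp_pos"].round(4),"quat",s["tool_rot"].round(4),"F",s["ft_force"].round(2),"gap",round(s["finger_gap"],3))
    return s
E
python3 -c "
from h import *
log()"
```

```text
t 2.0 q [ 0.703  0.184 -0.245  1.758  0.048  1.205 -0.766] p [ 0.4348 -0.2658  0.1754] quat [9.839e-01 1.789e-01 4.000e-04 4.000e-04] F [ 0.78 -1.18  0.23] gap 0.996
```

Request:
{"fn": "play_rows", "kwargs": {"moves": [[[1,75,-50,40,0,0,0],[1,75,-50,40,0,0,0],[1,75,-50,40,0,0,0],[1,75,-50,40,0,0,0]]]}}

```text
clock: 2.4
tcp_pos: [0.4867, -0.193, 0.1347]
tool_rot: [0.984, 0.181, -0.0, -0.0]
ft_force: [-1.3, -0.6, -0.1]
finger_gap: 1.0
```

```bash
python3 - <<'E'
from h import *
import cv2
from station import imaging
log()
for n in ["wrist","scene","top"]:
    s=imaging.snapshot(n); cv2.imwrite(f"pics/c_{n}.png",s["pixels"][:,:,::-1])
    if n=="wrist": np.save("wc.npy",s["camera_from_world"])
a=cv2.imread("pics/c_wrist.png"); cv2.imwrite("pics/c_w2.png",cv2.resize(a,None,fx=1.5,fy=1.5))
E
```

```text
t 2.4 q [ 0.578  0.256 -0.304  1.77   0.084  1.129 -0.961] p [ 0.4867 -0.193   0.1347] quat [ 9.836e-01  1.805e-01 -5.000e-04 -4.000e-04] F [-1.33 -0.57 -0.06] gap 1.0
```

View pics/c_w2.png

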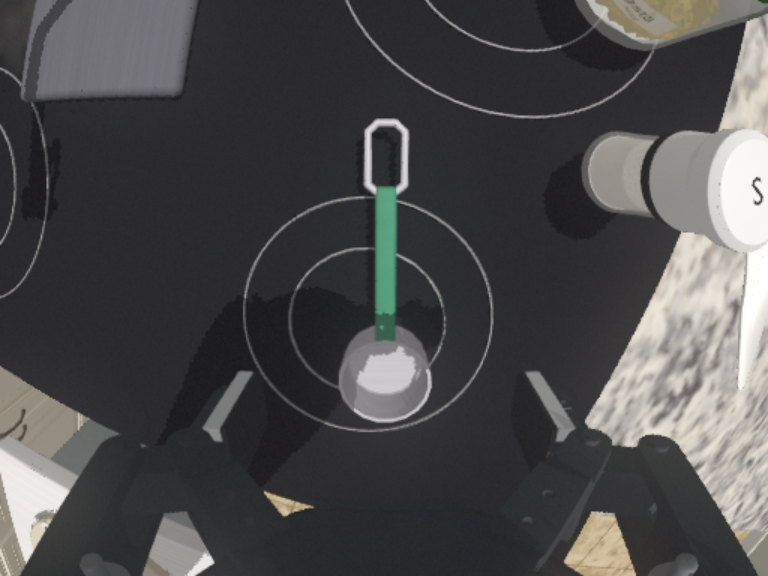

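View pics/c_scene.png

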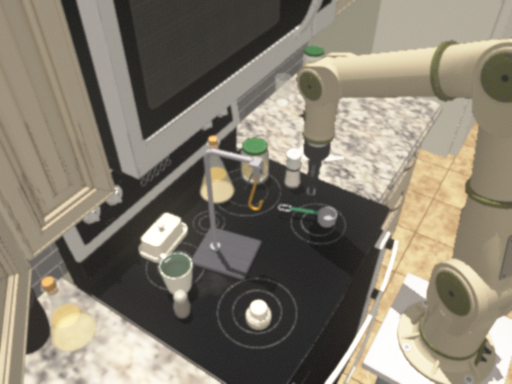

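```bash
cat >> h.py <<'E'
def wray(px,M):
    f,cx,cy=297.3186,258.8814,196.4653
    v=np.array([px[0]-cx,px[1]-cy]); rr=np.linalg.norm(v); th=rr/f
    d=np.array([v[0]/rr*np.sin(th),-v[1]/rr*np.sin(th),-np.cos(th)])
    Rt=M[:3,:3].T; return -Rt@M[:3,3], Rt@d
def wback(px,M,z):
    o,d=wray(px,M); return o+d*(z-o[2])/d[2]
def wproj(p,M):
    f,cx,cy=297.3186,258.8814,196.4653
    q=M[:3,:3]@np.asarray(p)+M[:3,3]; x,y,z=q[0],-q[1],-q[2]
    rho=np.hypot(x,y); th=np.arctan2(rho,z); return np.array([cx+f*th*x/rho,cy+f*th*y/rho])
E
python3 - <<'E'
from h import *
M=np.load("wc.npy")
for nm,u,v,z in [("nose",387,121.5,.032),("hend",386,188,.035),("hcup",385,328,.035),("cupL",341,370,.036),("cupR",431,380,.036),("plate",22,99,.014),("plate2",181,96,.014)]:
    print(nm,wback((u/1.5,v/1.5),M,z).round(4))
E
```

```text
nose [ 0.5769 -0.1596  0.032 ]
hend [ 0.5427 -0.172   0.035 ]
hcup [ 0.467  -0.2001  0.035 ]
cupL [ 0.432  -0.1847  0.036 ]
cupR [ 0.4451 -0.2385  0.036 ]
plate [0.5265 0.112  0.014 ]
plate2 [ 0.5556 -0.0311  0.014 ]
```

```bash
cat >> h.py <<'E'
def Rz(a): return R.from_euler('z',a).as_matrix()
def Ry(a): return R.from_euler('y',a).as_matrix()
def fk(q,par,sg):
    o1,o7,d1,a1,d3,a3,d5,a5,a7,d7=par
    A=Rz(sg[0]*q[0]+o1); p=np.array([0,0,d1])
    A=A@Ry(q[1]); p=p+A@[a1,0,d3]
    A=A@Rz(sg[1]*q[2]); A=A@Ry(q[3]); p=p+A@[a3,0,d5]
    A=A@Rz(sg[2]*q[4]); A=A@Ry(q[5]); p=p+A@[a7,0,d7]
    A=A@Rz(sg[3]*q[6]+o7)
    return p,A
E
cat > fit.py <<'E'
from h import *
import itertools
D=[json.loads(l) for l in open("log.txt")]
D.append([[1.17412264,0.38423481,0.01637399,1.37116745,-0.00629798,1.38819311,-0.04648689],[0.20462392,-0.59001856,0.23027493],[0.986099805,0.166151201,-1.80646914e-04,-9.59822516e-04]])
def res(par,sg):
    o=[]
    for q,p,r in D:
        P,A=fk(q,par,sg); o+=list((P-p)*5); o+=list((R.from_matrix(A.T)*R.from_quat(r)).as_rotvec())
    return np.array(o+list(np.array(par[3:9:2])*.001))
best=[]
for sg in itertools.product([1,-1],repeat=4):
  for o1 in [0,2,-2]:
   for o7 in [0,2,-2]:
    s=least_squares(res,[o1,o7,.33,0,.4,0,.4,0,0,.25],args=(sg,))
    best.append((s.cost,sg,s.x))
best.sort(key=lambda b:b[0])
for b in best[:4]: print(b[0],b[1],b[2].round(4))
json.dump([list(best[0][2]),list(best[0][1])],open("fk.json","w"))
E
python3 fit.py
```

```text
2.4256148034596903e-05 (-1, -1, -1, -1) [-5.8500e-02  1.5123e+00  3.2097e+01 -2.0470e-01  1.1676e+00 -2.4430e-01
  3.9850e-01  0.0000e+00 -4.9000e-03  3.3193e+01]
2.425614803469642e-05 (-1, -1, -1, -1) [-5.85000e-02  1.51230e+00  3.20969e+01 -2.04700e-01  1.16760e+00
 -2.44300e-01  3.98500e-01  0.00000e+00 -4.90000e-03  3.31930e+01]
2.4256148034736307e-05 (-1, -1, -1, -1) [-5.85000e-02  1.51230e+00  3.20970e+01 -2.04700e-01  1.16760e+00
 -2.44300e-01  3.98500e-01  0.00000e+00 -4.90000e-03  3.31931e+01]
2.4256148034788247e-05 (-1, -1, -1, -1) [-5.85000e-02  1.51230e+00  3.20969e+01 -2.04700e-01  1.16760e+00
 -2.44300e-01  3.98500e-01 -0.00000e+00 -4.90000e-03  3.31929e+01]
```

Request:
{"fn": "play_rows", "kwargs": {"moves": [[[1,4,0,60,0,0,0.05],[1,6,0,100,0,0,0.05],[1,6,0,100,0,0,0.05],[1,6,0,100,0,0,0.05],[1,6,0,100,0,0,0.05]]]}}

```text
clock: 3.05
tcp_pos: [0.4937, -0.1934, 0.038]
tool_rot: [0.984, 0.176, 0.002, 0.001]
ft_force: [0.1, -0.4, 0.4]
finger_gap: 0.998
```

```bash
python3 - <<'E'
from h import *
log()
E
python3 fit.py
```

```text
t 3.05 q [ 0.556  0.381 -0.291  1.851  0.135  0.925 -1.013] p [ 0.4937 -0.1934  0.038 ] quat [0.9843 0.1763 0.0017 0.0011] F [ 0.07 -0.4   0.39] gap 0.998
0.00011054712173346817 (-1, -1, -1, -1) [-0.0531  1.5177  0.5134  0.0093  0.467   0.0091  0.4685 -0.      0.017
  0.6188]
0.00011054712173348752 (-1, -1, -1, -1) [-0.0531  1.5177  0.5134  0.0093  0.467   0.0091  0.4685  0.      0.017
  0.6188]
0.00011054712173349404 (-1, -1, -1, -1) [-0.0531 -4.7654  0.5134  0.0093  0.467   0.0091  0.4685  0.      0.017
  0.6188]
0.00011054712173350335 (-1, -1, -1, -1) [-0.0531  1.5177  0.5134  0.0093  0.467   0.0091  0.4685 -0.      0.017
  0.6188]
```

Request:
{"fn": "play_rows", "kwargs": {"moves": [[[1,0,-2,24,0,0,0],[1,0,-2,24,0,0,0],[1,0,-2,24,0,0,0]]]}}

```text
clock: 3.35
tcp_pos: [0.4922, -0.1908, 0.0131]
tool_rot: [0.984, 0.177, 0.001, 0.001]
ft_force: [0.5, 0.2, 0.2]
finger_gap: 0.999
```

```bash
python3 - <<'E'
from h import *
import cv2
from station import imaging
log()
s=imaging.snapshot("wrist"); cv2.imwrite("pics/d_w2.png",cv2.resize(s["pixels"][:,:,::-1],None,fx=1.5,fy=1.5)); log()
E
```

```text
t 3.35 q [ 0.547  0.414 -0.286  1.871  0.149  0.875 -1.027] p [ 0.4922 -0.1908  0.0131] quat [9.843e-01 1.768e-01 8.000e-04 6.000e-04] F [0.53 0.25 0.23] gap 0.999
t 3.4 q [ 0.547  0.414 -0.286  1.871  0.149  0.875 -1.027] p [ 0.4925 -0.1908  0.0132] quat [9.842e-01 1.768e-01 1.100e-03 7.000e-04] F [-0.22  0.65 -0.44] gap 1.001
```

View pics/d_w2.png

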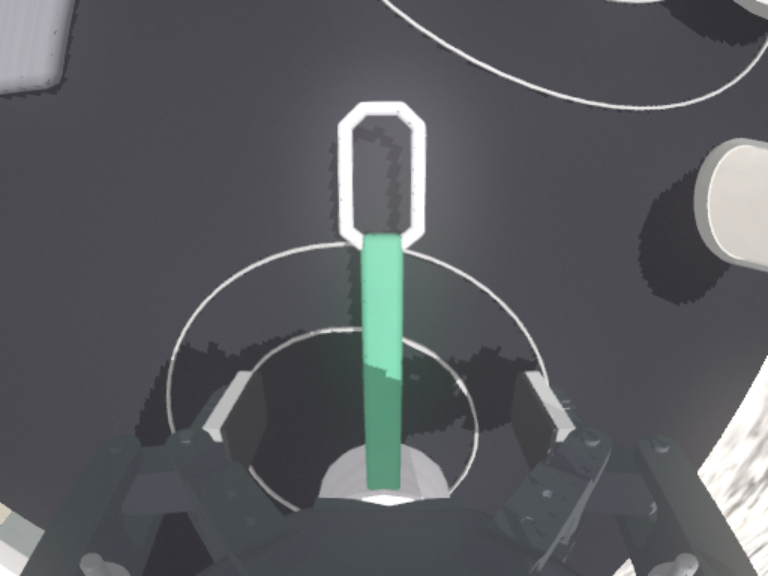

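Request:
{"fn": "play_rows", "kwargs": {"moves": [[[-1,0,0,0,0,0,0],[-1,0,0,0,0,0,0],[-1,0,0,0,0,0,0],[-1,0,0,0,0,0,0],[-1,0,0,0,0,0,0],[-1,0,0,0,0,0,0]]], "force": 70}}

```text
clock: 4.0
tcp_pos: [0.4914, -0.1902, 0.0112]
tool_rot: [0.984, 0.177, -0.0, -0.0]
ft_force: [-0.4, -0.4, 1.3]
finger_gap: 0.12
```

```bash
python3 - <<'E'
from h import *
log()
E
```

```text
t 4.0 q [ 0.547  0.416 -0.286  1.873  0.149  0.873 -1.028] p [ 0.4914 -0.1902  0.0112] quat [ 9.842e-01  1.769e-01 -0.000e+00 -1.000e-04] F [-0.42 -0.43  1.3 ] gap 0.12
```

Request:
{"fn": "play_rows", "kwargs": {"moves": [[[-1,0,0,-20,0,0,0],[-1,0,0,-60,0,0,0],[-1,0,0,-100,0,1,0],[-1,0,0,-140,0,2,0],[-1,0,0,-180,0,3,0],[-1,0,0,-200,0,4,0],[-1,0,0,-200,0,4,0],[-1,0,0,-200,0,4,0]]]}}

```text
clock: 4.8
tcp_pos: [0.4906, -0.1905, 0.2105]
tool_rot: [0.97, 0.174, 0.17, -0.031]
ft_force: [0.7, 1.6, -2.0]
finger_gap: 0.123
```

```bash
python3 - <<'E'
from h import *
import cv2
from station import imaging
log()
s=imaging.snapshot("wrist"); cv2.imwrite("pics/e_w2.png",cv2.resize(s["pixels"][:,:,::-1],None,fx=1.5,fy=1.5)); log(); np.save("wc2.npy",s["camera_from_world"])
s=imaging.snapshot("scene"); cv2.imwrite("pics/e_s.png",s["pixels"][:,:,::-1])
E
python3 fit.py
```

```text
t 4.8 q [ 0.792  0.031 -0.314  1.892 -0.292  1.002 -0.606] p [ 0.4906 -0.1905  0.2105] quat [ 0.9696  0.1736  0.1698 -0.0305] F [ 0.71  1.58 -2.02] gap 0.123
t 4.85 q [ 0.791  0.033 -0.314  1.892 -0.292  1.002 -0.606] p [ 0.4908 -0.1897  0.2098] quat [ 0.9695  0.1743  0.1693 -0.0313] F [ 0.25 -0.42 -1.09] gap 0.115
0.0005101033231761142 (-1, -1, -1, -1) [-0.0514  1.5201  0.2306  0.0089  0.4721  0.007   0.4645  0.      0.0153
  0.3439]
0.0005101033231761158 (-1, -1, -1, -1) [-0.0514  1.5201  0.2306  0.0089  0.4721  0.007   0.4645  0.      0.0153
  0.3439]
0.0005101033231761206 (-1, -1, -1, -1) [-0.0514  1.5201  0.2306  0.0089  0.4721  0.007   0.4645 -0.      0.0153
  0.3439]
0.0005101033231761224 (-1, -1, -1, -1) [-0.0514  1.5201  0.2306  0.0089  0.4721  0.007   0.4645 -0.      0.0153
  0.3439]
```

View pics/e_w2.png

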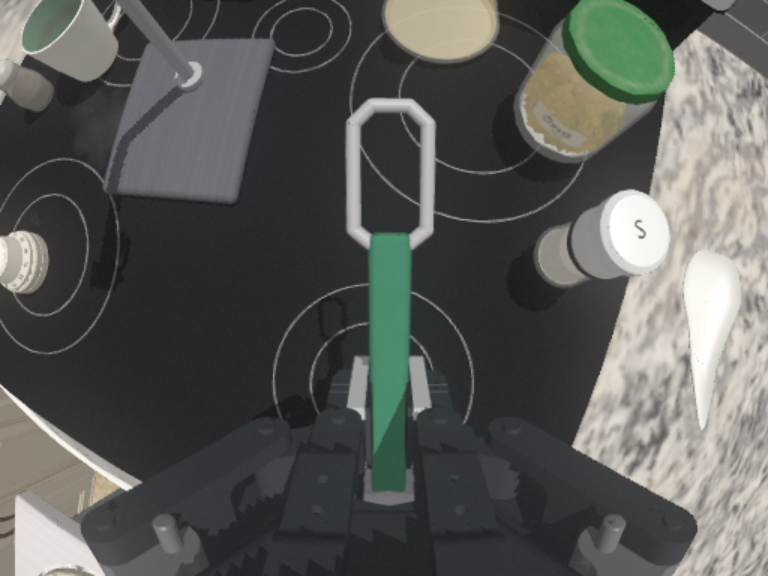

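View pics/e_s.png

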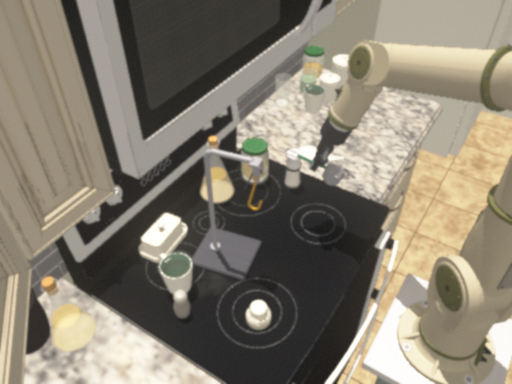

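```bash
cat > ik.py <<'E'
from h import *
par,sg=json.load(open("fk.json"))
LO=np.array([-2.95,-.25,-1.52,.18,-1.44,.02,-3.01]);HI=np.array([2.95,2.06,1.56,2.33,4.58,2.06,3.01])
NT=np.array([.0888,.0009,-.0208])
def toolpose(nose,psi,phi):
    x=np.array([np.cos(psi)*np.cos(phi),np.sin(psi)*np.cos(phi),np.sin(phi)])
    y=np.array([np.sin(psi),-np.cos(psi),0]); z=np.cross(x,y)
    A=np.stack([x,y,z],1); return np.asarray(nose)-A@NT, A
def ik(nose,psi,phi,q0):
    P,A=toolpose(nose,psi,phi)
    def f(q):
        p,B=fk(q,par,sg)
        return np.concatenate([(p-P)*10,R.from_matrix(A.T@B).as_rotvec()*3,(q-q0)*.002])
    s=least_squares(f,np.clip(q0,LO+.01,HI-.01),bounds=(LO,HI))
    p,B=fk(s.x,par,sg)
    return s.x,np.linalg.norm(p-P),R.from_matrix(A.T@B).magnitude()
E
python3 - <<'E'
from ik import *
for q,p,r in [json.loads(l) for l in open("log.txt")]:
    P,A=fk(q,par,sg); print((np.array(P)-p).round(4),(R.from_matrix(A.T)*R.from_quat(r)).magnitude().round(4))
q0=np.array([0.791,0.033,-0.314,1.892,-0.292,1.002,-0.606])
pv=np.array([.5186,.0445,.345])
def N(th,zh,xh,psi=.21):
    xs=np.array([np.cos(psi),np.sin(psi),0]);
    return pv+xs*(xh*np.cos(th)-zh*np.sin(th))+np.array([0,0,1])*(xh*np.sin(th)+zh*np.cos(th))
q=q0
for th in [.1,.4]:
  for phi in [.2,.35,.5]:
    s=ik(N(th,-.062,-.005),.21,phi,q0); print("press",th,phi,s[0].round(2),s[1:])
for psi in [-.9,-.7,-.5,.21,.4,.6,.8,1.0,1.2]:
  for phi in [.8,1.2,1.47]:
    b=min((ik(pv+[0,0,-.119],psi,phi,q0+dq) for dq in [np.zeros(7),np.array([0,0,.8,0,0,0,0]),np.array([0,0,-.8,0,.8,0,0]),np.array([0,0,.8,0,-.8,0,0]),np.array([.5,0,-1,0,1.5,0,-1]),np.array([-.5,0,1,0,-1,0,1])]),key=lambda b:b[1]+b[2]*.1)
    print(psi,phi,b[0].round(2),b[1].round(4),b[2].round(3))
E
```

```text
Traceback (most recent call last):
AttributeError: 'float' object has no attribute 'round'
```

```bash
cat > reach.py <<'E'
from ik import *
for q,p,r in [json.loads(l) for l in open("log.txt")]:
    P,A=fk(q,par,sg); print((np.array(P)-p).round(4),round((R.from_matrix(A.T)*R.from_quat(r)).magnitude(),4))
q0=np.array([0.791,0.033,-0.314,1.892,-0.292,1.002,-0.606])
pv=np.array([.5186,.0445,.345])
def N(th,zh,xh,psi=.21):
    xs=np.array([np.cos(psi),np.sin(psi),0]);
    return pv+xs*(xh*np.cos(th)-zh*np.sin(th))+np.array([0,0,1])*(xh*np.sin(th)+zh*np.cos(th))
q=q0
for th in [.1,.4]:
  for phi in [.2,.35,.5]:
    s=ik(N(th,-.062,-.005),.21,phi,q0); print("press",th,phi,s[0].round(2),round(s[1],4),round(s[2],3))
for psi in [-.9,-.7,-.5,.21,.4,.6,.8,1.0,1.2]:
  for phi in [.8,1.2,1.47]:
    b=min((ik(pv+[0,0,-.119],psi,phi,q0+dq) for dq in [np.zeros(7),np.array([0,0,.8,0,0,0,0]),np.array([0,0,-.8,0,.8,0,0]),np.array([0,0,.8,0,-.8,0,0]),np.array([.5,0,-1,0,1.5,0,-1]),np.array([-.5,0,1,0,-1,0,1])]),key=lambda b:b[1]+b[2]*.1)
    print(psi,phi,b[0].round(2),round(b[1],4),round(b[2],3))
E
python3 reach.py
```

```text
[0.0006 0.0025 0.0018] 0.0007
[0.0004 0.0004 0.0013] 0.0007
[-0.0001 -0.0003  0.0002] 0.0007
[-0.0001 -0.0003 -0.0001] 0.0007
[-0.0002 -0.0004 -0.0001] 0.0007
[-0.0001 -0.0003 -0.0001] 0.0007
[ 0.0003 -0.0003 -0.0009] 0.0176
[ 0.0003 -0.0004 -0.0008] 0.0176
press 0.1 0.2 [ 0.67 -0.2  -0.66  1.95 -0.19  1.15 -1.3 ] 0.0 0.0
press 0.1 0.35 [ 0.32 -0.25 -0.33  2.08 -0.2   0.97 -1.28] 0.0 0.0
press 0.1 0.5 [-0.03 -0.25 -0.    2.16 -0.16  0.79 -1.3 ] 0.0126 0.035
press 0.4 0.2 [ 0.63 -0.14 -0.66  1.91 -0.15  1.15 -1.35] 0.0 0.0
press 0.4 0.35 [ 0.68 -0.25 -0.64  2.04 -0.3   0.98 -1.21] 0.0 0.0
press 0.4 0.5 [-0.05 -0.25 -0.    2.15 -0.15  0.77 -1.33] 0.0034 0.009
-0.9 0.8 [ 1.1  -0.25 -1.52  2.1   0.38  0.82 -3.01] 0.041 0.258
-0.9 1.2 [-1.88  1.36  1.56  2.12 -0.29  0.65 -2.88] 0.0 0.0
-0.9 1.47 [ 1.13 -0.25 -1.52  2.13  0.75  0.74 -3.01] 0.0961 0.71
-0.7 0.8 [ 1.05 -0.25 -1.52  2.16  0.48  0.73 -3.01] 0.0224 0.173
-0.7 1.2 [ 1.06 -0.25 -1.47  2.19  0.68  0.62 -3.01] 0.0583 0.468
-0.7 1.47 [ 1.03 -0.25 -1.41  2.2   0.81  0.59 -3.01] 0.0831 0.663
-0.5 0.8 [ 0.78 -0.25 -1.27  2.27  0.6   0.
[... 588 characters left out ...]
57  0.02] 0.0063 0.025
0.6 1.2 [ 1.69  1.1  -1.52  2.33 -0.06  0.19 -0.29] 0.0292 0.11
0.6 1.47 [ 1.69  1.62 -1.39  2.33  0.02  0.1   0.09] 0.0278 0.103
0.8 0.8 [ 0.03  0.05  0.45  2.27 -1.07  0.94  0.43] 0.0 0.0
0.8 1.2 [ 1.71  1.18 -1.52  2.33  0.04  0.27 -0.26] 0.0009 0.003
0.8 1.47 [ 1.69  1.55 -1.4   2.33 -0.07  0.21  0.15] 0.0 0.0
1.0 0.8 [ 0.06  0.17  0.46  2.14 -1.02  1.13  0.55] 0.0 0.0
1.0 1.2 [ 0.25  0.45  0.36  2.22 -1.41  1.41  1.02] 0.0 0.0
1.0 1.47 [ 1.63  1.62 -1.47  2.17  0.21  0.5  -0.12] 0.0 0.0
1.2 0.8 [ 0.09  0.29  0.44  2.   -0.96  1.29  0.64] 0.0 0.0
1.2 1.2 [ 0.28  0.53  0.31  2.05 -1.26  1.51  0.99] 0.0 0.0
1.2 1.47 [ 0.37  0.71  0.19  2.05 -1.4   1.67  1.15] 0.0 0.0
```

```bash
python3 - <<'E'
from h import *
import cv2
from station import imaging,r
t=[]
fr=[]
for i in range(9):
    s=imaging.snapshot("scene"); im=s["pixels"].astype(int); t.append(r.get_state()["clock"])
    sub=im[165:220,240:280]; m=(sub[:,:,0]>sub[:,:,2]*1.7)&(sub[:,:,0]>90)
    ys,xs=np.nonzero(m); low=ys>ys.max()-8
    print(round(t[-1],2),m.sum(),"low cen",(xs[low].mean()+240).round(2),(ys[low].mean()+165).round(2),"top",(xs[ys<ys.min()+4].mean()+240).round(1),ys.min()+165,ys.max()+165, xs.min()+240,xs.max()+240)
    fr.append(cv2.resize(s["pixels"][160:225,235:285,::-1],None,fx=5,fy=5,interpolation=cv2.INTER_CUBIC))
cv2.imwrite("pics/f.png",np.hstack([fr[0],fr[2],fr[4]]))
# predictions
s=[.6066,.0633,.2106]
for th in [-.3,-.1,0,.1,.2,.3,.4]:
    c,n=np.cos(th),np.sin(th)
    def H(x,z): return stw(s,[-.09+x*c-z*n,0,.345+x*n+z*c])
    print(th,"bottom",proj("scene",H(-.014,-.122)).round(1),"tip",proj("scene",H(-.028,-.082)).round(1),"shank95",proj("scene",H(0,-.095)).round(1))
E
```

```text
4.95 157 low cen 253.13 205.49 top 255.2 177 209 246 261
5.0 152 low cen 253.73 205.65 top 255.2 177 209 247 261
5.05 159 low cen 254.86 206.42 top 255.2 177 210 248 262
5.1 157 low cen 257.48 207.39 top 255.4 177 211 251 264
5.15 156 low cen 260.33 207.61 top 255.0 177 211 253 267
5.2 173 low cen 262.9 208.32 top 255.0 177 212 254 269
5.25 174 low cen 264.4 208.6 top 255.0 177 212 254 271
5.3 175 low cen 264.87 208.53 top 255.2 177 212 255 271
5.35 165 low cen 263.82 208.45 top 255.2 177 212 255 270
-0.3 bottom [278.3 211.9] tip [279.4 200.1] shank95 [270.5 203.7]
-0.1 bottom [269.5 211.6] tip [273.6 201.1] shank95 [263.5 202.9]
0 bottom [265. 211.] tip [270.5 201.2] shank95 [259.9 202.1]
0.1 bottom [260.6 210. ] tip [267.3 201.1] shank95 [256.4 201.1]
0.2 bottom [256.1 208.7] tip [264.1 200.7] shank95 [253.  199.7]
0.3 bottom [251.7 207. ] tip [260.9 200. ] shank95 [249.6 198.2]
0.4 bottom [247.3 205.1] tip [257.7 199.1] shank95 [246.3 196.4]
```

View pics/f.png

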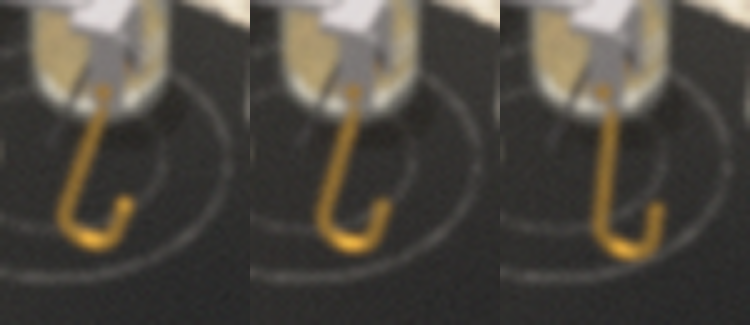

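```bash
cat >> ik.py <<'E'
pv=np.array([.5186,.0445,.345])
def rel(nose,psi,phi):
    """shift (mm) and turn (5deg units) from the present measured pose"""
    from station import r
    s=r.get_state(); B=R.from_quat(s["tool_rot"]).as_matrix(); p=s["tcp_pos"]
    P,A=toolpose(nose,psi,phi)
    print("shift",(B.T@(P-p)*1000).round(1),"turn",(R.from_matrix(B.T@A).as_rotvec()/np.radians(5)).round(2),"TCP",P.round(4))
E
python3 - <<'E'
from ik import *
q0=np.array([0.791,0.033,-0.314,1.892,-0.292,1.002,-0.606])
xs=np.array([np.cos(.21),np.sin(.21),0])
for b in [.03,.05,.07,.09]:
  for phi in [0.1,.2,.3]:
    s=ik(pv-xs*b+[0,0,-.055],.21,phi,q0); print(b,phi,s[0].round(2),round(s[1],4),round(s[2],3))
rel(pv-xs*.06+[0,0,-.055],.21,.25)
E
```

```text
0.03 0.1 [ 0.68 -0.21 -0.66  1.92 -0.16  1.3  -1.3 ] 0.0 0.0
0.03 0.2 [ 0.43 -0.25 -0.42  2.   -0.17  1.18 -1.3 ] 0.0 0.0
0.03 0.3 [-0.05 -0.25 -0.    2.05 -0.07  1.07 -1.39] 0.0071 0.024
0.05 0.1 [ 0.6  -0.25 -0.56  1.96 -0.17  1.3  -1.28] 0.0 0.0
0.05 0.2 [-0.06 -0.25 -0.    2.02 -0.04  1.19 -1.41] 0.0042 0.015
0.05 0.3 [-0.04 -0.25 -0.    2.05 -0.08  1.1  -1.37] 0.0162 0.056
0.07 0.1 [-0.07 -0.25 -0.    1.99 -0.02  1.3  -1.42] 0.0005 0.002
0.07 0.2 [-0.05 -0.25 -0.    2.02 -0.05  1.22 -1.39] 0.0129 0.047
0.07 0.3 [-0.02 -0.25 -0.    2.05 -0.08  1.14 -1.35] 0.025 0.088
0.09 0.1 [-0.06 -0.25 -0.    1.99 -0.02  1.33 -1.41] 0.009 0.034
0.09 0.2 [-0.03 -0.25 -0.    2.02 -0.05  1.25 -1.38] 0.0215 0.079
0.09 0.3 [ 0.   -0.25 -0.    2.05 -0.09  1.17 -1.33] 0.0337 0.12
shift [ -17.6 -231.8  -45.6] turn [-0.5  -1.13  1.6 ] TCP [0.3806 0.016  0.2479]
```

```bash
python3 - <<'E'
from ik import *
xs=np.array([np.cos(.21),np.sin(.21),0])
rel(pv-xs*.045+[0,0,-.055],.21,.12)
rel(pv-xs*.055+[0.0,-0.1,-.055],.25,.12)
E
```

```text
shift [  -4.4 -230.3  -52.3] turn [-0.39 -2.62  1.63] TCP [0.3906 0.0181 0.2587]
shift [ -46.9 -134.7  -67.8] turn [-0.29 -2.62  1.18] TCP [ 0.3816 -0.0873  0.2587]
```

Request:
{"fn": "play_rows", "kwargs": {"moves": [[[-1,-15,-40,-25,-0.1,-0.9,0.4],[-1,-30,-80,-50,-0.2,-1.8,0.8],[-1,-46,-125,-65,-0.3,-2.6,1.2],[-1,-40,-160,-62,-0.3,-2.6,1.3],[-1,-20,-200,-57,-0.4,-2.6,1.5],[-1,-5,-230,-53,-0.4,-2.6,1.6],[-1,-5,-230,-53,-0.4,-2.6,1.6],[-1,-5,-230,-53,-0.4,-2.6,1.6]]]}}

```text
clock: 6.15
tcp_pos: [0.39, 0.0182, 0.2595]
tool_rot: [0.992, 0.107, 0.061, -0.006]
ft_force: [0.4, -0.8, -1.5]
finger_gap: 0.121
```

```bash
python3 - <<'E'
from h import *
import cv2
from station import imaging
log()
s=imaging.snapshot("wrist"); cv2.imwrite("pics/g_w.png",cv2.resize(s["pixels"][:,:,::-1],None,fx=1.5,fy=1.5)); np.save("wc3.npy",s["camera_from_world"])
s=imaging.snapshot("scene"); cv2.imwrite("pics/g_s.png",cv2.resize(s["pixels"][100:250,180:380,::-1],None,fx=3.5,fy=3.5,interpolation=cv2.INTER_CUBIC))
log()
E
python3 fit.py
```

```text
t 6.15 q [ 0.476 -0.247 -0.483  1.964 -0.144  1.28  -1.324] p [0.39   0.0182 0.2595] quat [ 0.9924  0.107   0.0609 -0.0055] F [ 0.39 -0.76 -1.51] gap 0.121
t 6.25 q [ 0.479 -0.246 -0.481  1.964 -0.144  1.28  -1.323] p [0.3899 0.0165 0.2592] quat [ 0.9926  0.1051  0.0606 -0.0057] F [-0.66 -0.7  -0.17] gap 0.118
0.0013447998725756082 (-1, -1, -1, -1) [-0.0508  1.5206  0.2357  0.0141  0.4687  0.0104  0.4595  0.      0.0134
  0.3443]
0.0013447998725756116 (-1, -1, -1, -1) [-0.0508  1.5206  0.2357  0.0141  0.4687  0.0104  0.4595  0.      0.0134
  0.3443]
0.0013447998725756283 (-1, -1, -1, -1) [-0.0508  1.5206  0.2357  0.0141  0.4687  0.0104  0.4595 -0.      0.0134
  0.3443]
0.0013447998725756496 (-1, -1, -1, -1) [-0.0508  1.5206  0.2357  0.0141  0.4687  0.0104  0.4595  0.      0.0134
  0.3443]
```

View pics/g_w.png

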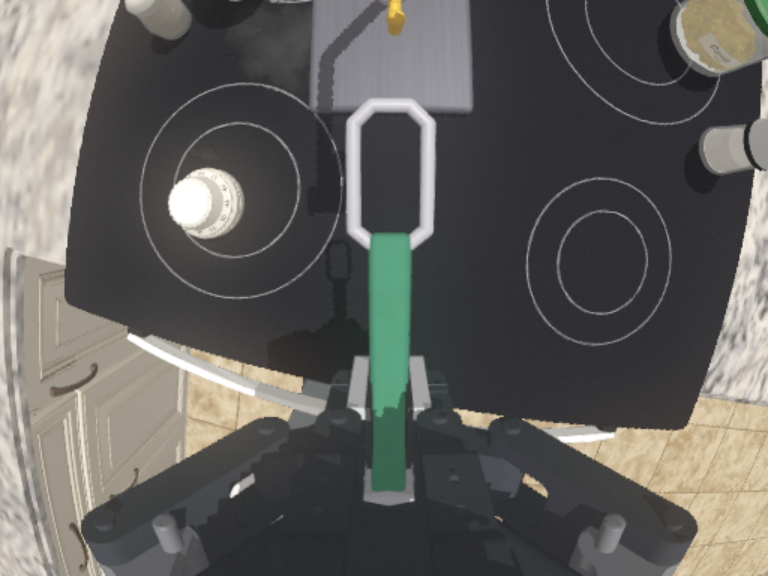

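View pics/g_s.png

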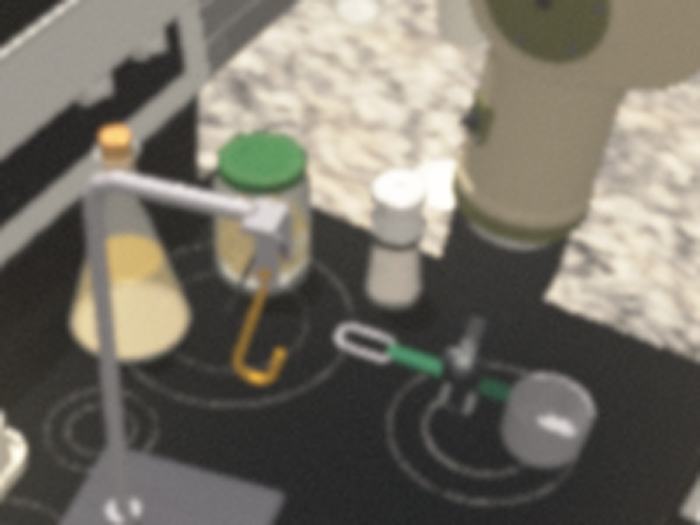

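```bash
python3 - <<'E'
from ik import *
from station import r
M=np.load("wc3.npy")
c1=wback((311/1.5,113/1.5),M,.014);c2=wback((472/1.5,110/1.5),M,.014)
print("corners",c1,c2,np.linalg.norm(c1-c2),"yaw",np.arctan2(-(c1-c2)[0],(c1-c2)[1]))
mid=(c1+c2)/2; print("front mid",mid)
for yaw in [.20,.21,.22]:
  xs=np.array([np.cos(yaw),np.sin(yaw),0]); print(yaw,"pivot from front mid",mid+xs*(-.015))
# compare with all earlier: stand fit pivot
st=r.get_state(); B=R.from_quat(st["tool_rot"]).as_matrix(); p=st["tcp_pos"]
nose=p+B@NT; print("nose",nose, "scoop yaw",np.arctan2(B[1,0],B[0,0]),"pitch",np.arcsin(B[2,0]))
print("nose proj*1.5",wproj(nose,M)*1.5, "hend",wproj(p+B@(NT+[-.035,0,0]),M)*1.5)
# hook tip pixel: point on tip end at hook frame; plane of stand y=0
for th in [0,.1,.2,.3]:
  c,n=np.cos(th),np.sin(th); pt=[-.09-.028*c+.082*n,0,.345-.028*n-.082*c]
  w=stw([.6066,.0633,.2106],pt); print(th,"tip proj*1.5",wproj(w,M)*1.5,w)
# nose in stand frame
for s in [[.6066,.0633,.2106]]:
  d=nose-np.array([s[0],s[1],0]); c,n=np.cos(s[2]),np.sin(s[2]); print("nose in stand",c*d[0]+n*d[1],-n*d[0]+c*d[1],d[2])
E
```

```text
corners [0.52253336 0.11541892 0.014     ] [ 0.55648692 -0.02487547  0.014     ] 0.1443445909821877 yaw 0.2374507482077681
front mid [0.53951014 0.04527173 0.014     ]
0.2 pivot from front mid [0.52480914 0.04229169 0.014     ]
0.21 pivot from front mid [0.52483967 0.04214483 0.014     ]
0.22 pivot from front mid [0.52487168 0.04199828 0.014     ]
nose [0.47377185 0.0335974  0.29065128] scoop yaw 0.21103350373946686 pitch 0.12173197990260297
nose proj*1.5 [392.99721016 113.75899562] hend [392.28480734 240.73801341]
0 tip proj*1.5 [388.20319176  80.27987232] [0.49120713 0.03863249 0.263     ]
0.1 tip proj*1.5 [388.29053265  59.8905555 ] [0.49934939 0.04037306 0.26061432]
0.2 tip proj*1.5 [388.38441095  39.39146286] [0.50768388 0.04215472 0.2590718 ]
0.3 tip proj*1.5 [388.4845505   18.80003776] [0.51612733 0.04395968 0.25838784]
nose in stand -0.13610263085535101 -0.0012790540309007004 0.2906512806425161
```

Request:
{"fn": "play_rows", "kwargs": {"moves": [[[-1,8,1,1,0,0,0],[-1,16,2,2,0,0,0],[-1,22,2,3,0,0,0],[-1,22,2,3,0,0,0]]]}}

```text
clock: 6.65
tcp_pos: [0.4129, 0.0201, 0.2588]
tool_rot: [0.993, 0.105, 0.06, -0.006]
ft_force: [-0.3, -0.2, -0.9]
finger_gap: 0.118
```

```bash
python3 - <<'E'
from h import *
import cv2
from station import imaging
log()
F=[]
for i in range(6):
    s=imaging.snapshot("wrist"); F.append(cv2.resize(s["pixels"][0:150,180:340,::-1],None,fx=3,fy=3,interpolation=cv2.INTER_CUBIC)); np.save("wc4.npy",s["camera_from_world"])
    st=log()
cv2.imwrite("pics/h_w.png",cv2.resize(np.vstack([np.hstack([F[0],F[2]]),np.hstack([F[4],F[5]])]),None,fx=.666,fy=.666,interpolation=cv2.INTER_AREA))
cv2.imwrite("pics/h_w1.png",F[4])
E
```

```text
t 6.65 q [ 0.477 -0.187 -0.506  1.921 -0.117  1.266 -1.357] p [0.4129 0.0201 0.2588] quat [ 0.9926  0.1055  0.0604 -0.0062] F [-0.29 -0.21 -0.86] gap 0.118
t 6.7 q [ 0.477 -0.188 -0.506  1.922 -0.118  1.266 -1.357] p [0.4124 0.0201 0.2587] quat [ 0.9926  0.1056  0.0603 -0.0062] F [-0.21 -0.44 -2.11] gap 0.117
t 6.75 q [ 0.477 -0.188 -0.505  1.922 -0.118  1.267 -1.357] p [0.4121 0.0201 0.2587] quat [ 0.9926  0.1056  0.0603 -0.0061] F [-0.52 -0.48 -0.53] gap 0.119
t 6.8 q [ 0.477 -0.189 -0.505  1.923 -0.118  1.267 -1.357] p [0.412  0.0201 0.2588] quat [ 0.9926  0.1056  0.0603 -0.006 ] F [-0.16 -0.33 -1.47] gap 0.116
t 6.85 q [ 0.477 -0.189 -0.505  1.923 -0.118  1.266 -1.357] p [0.412  0.0201 0.2589] quat [ 0.9925  0.1057  0.0605 -0.0059] F [-0.05  0.04 -1.22] gap 0.12
t 6.9 q [ 0.477 -0.19  -0.505  1.923 -0.118  1.267 -1.357] p [0.4119 0.0201 0.259 ] quat [ 0.9925  0.1056  0.0606 -0.0058] F [ 0.49  0.15 -1.35] gap 0.125
t 6.95 q [ 0.477 -0.19  -0.505  1.923 -0.118  1.266 -1.357] p [0.4119 0.0201 0.259 ] quat [ 0.9925  0.1057  0.0606 -0.0057] F [ 0.33 -0.46 -1.94] gap 0.121
```

View pics/h_w.png

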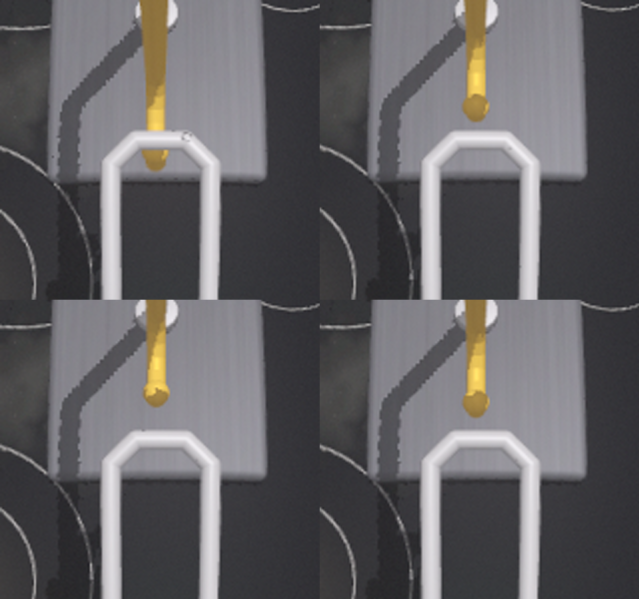

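```bash
python3 - <<'E'
from ik import *
from station import r
st=r.get_state(); B=R.from_quat(st["tool_rot"]).as_matrix(); p=st["tcp_pos"]
n=p+B@NT; xs=np.array([np.cos(.21),np.sin(.21),0]); ys=np.array([-np.sin(.21),np.cos(.21),0])
pl=n-.0009*B[:,1]
old=np.array([.5186,.0445,.345]); lat=(pl-old)@ys; print("lat corr",lat, "nose ahead",(n-old)@xs,n)
new=old+ys*lat; print(new)
open("ik.py","a").write(f"\npv=np.array({new.round(5).tolist()})\nxs=np.array([np.cos(.21),np.sin(.21),0])\n")
rel(new+xs*(-.005)+[0,0,-.058],.21,.22)
rel(new+xs*(.005)+[0,0,-.060],.21,.26)
rel(new+xs*(.015)+[0,0,-.062],.21,.32)
E
```

```text
lat corr -0.0013807542071458487 nose ahead -0.023817432057095356 [0.49578126 0.03730438 0.29045372]
[0.51888783 0.04314958 0.345     ]
shift [20.7 -1.1 14.3] turn [0.01 1.12 0.03] TCP [0.4335 0.0259 0.2473]
shift [31.7 -1.1 20.9] turn [0.01 1.58 0.03] TCP [0.4449 0.0283 0.2421]
shift [43.5 -1.1 29.2] turn [0.01 2.27 0.03] TCP [0.4573 0.0309 0.2353]
```

Request:
{"fn": "play_rows", "kwargs": {"moves": [[[-1,2.6,-0.2,1.8,0,0.14,0],[-1,5.2,-0.4,3.6,0,0.28,0],[-1,7.8,-0.6,5.4,0,0.42,0],[-1,10.4,-0.8,7.2,0,0.56,0],[-1,13,-1,9,0,0.7,0],[-1,15.6,-1,10.8,0,0.84,0],[-1,18.2,-1,12.6,0,0.98,0],[-1,20.7,-1,14.3,0,1.12,0]]]}}

```text
clock: 7.75
tcp_pos: [0.4339, 0.0258, 0.2472]
tool_rot: [0.988, 0.105, 0.11, -0.011]
ft_force: [0.8, -0.1, -1.4]
finger_gap: 0.121
```

```bash
cat > look.py <<'E'
import sys
from ik import *
import cv2
from station import imaging,r
tag=sys.argv[1]; n=int(sys.argv[2]) if len(sys.argv)>2 else 3
log(); F=[];f=[]
for i in range(n):
    s=imaging.snapshot("wrist"); F.append(cv2.resize(s["pixels"][0:150,180:340,::-1],None,fx=1.6,fy=1.6,interpolation=cv2.INTER_CUBIC)); f.append(r.get_state()["ft_force"])
    np.save("wcl.npy",s["camera_from_world"])
cv2.imwrite(f"pics/{tag}_w.png",np.hstack(F[:3]))
s=imaging.snapshot("scene"); im=s["pixels"]; cv2.imwrite(f"pics/{tag}_s.png",cv2.resize(im[150:250,230:360,::-1],None,fx=5,fy=5,interpolation=cv2.INTER_CUBIC))
sub=im[165:220,235:285].astype(int); m=(sub[:,:,0]>sub[:,:,2]*1.7)&(sub[:,:,0]>90); ys,xx=np.nonzero(m); low=ys>ys.max()-8
print("hook low",(xx[low].mean()+235).round(2),(ys[low].mean()+165).round(2))
f.append(r.get_state()["ft_force"]); F=np.mean(f,0); print("F",F.round(2),"along xs",round(F@xs,2))
st=r.get_state(); B=R.from_quat(st["tool_rot"]).as_matrix(); d=st["tcp_pos"]+B@NT-pv; ysd=np.array([-xs[1],xs[0],0])
print("nose rel pivot mm",round(1e3*d@xs,1),round(1e3*d@ysd,1),round(1e3*d[2],1),"pitch",round(np.arcsin(B[2,0]),3),"yaw",round(np.arctan2(B[1,0],B[0,0]),3))
E
python3 look.py i
```

```text
t 7.75 q [ 0.468 -0.211 -0.492  1.979 -0.153  1.135 -1.334] p [0.4339 0.0258 0.2472] quat [ 0.9883  0.1052  0.1096 -0.011 ] F [ 0.76 -0.12 -1.45] gap 0.121
hook low 261.62 208.31
F [-0.48  0.17 -1.91] along xs -0.44
nose rel pivot mm -4.9 0.1 -58.0 pitch 0.22 yaw 0.212
```

View pics/i_w.png

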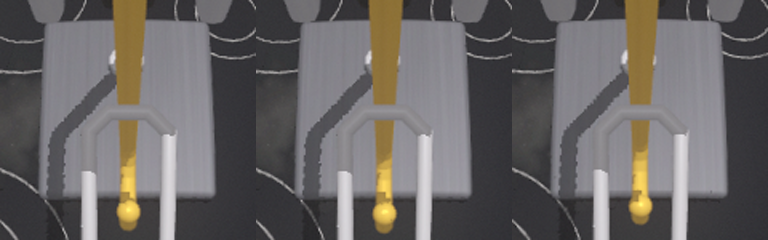

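View pics/i_s.png

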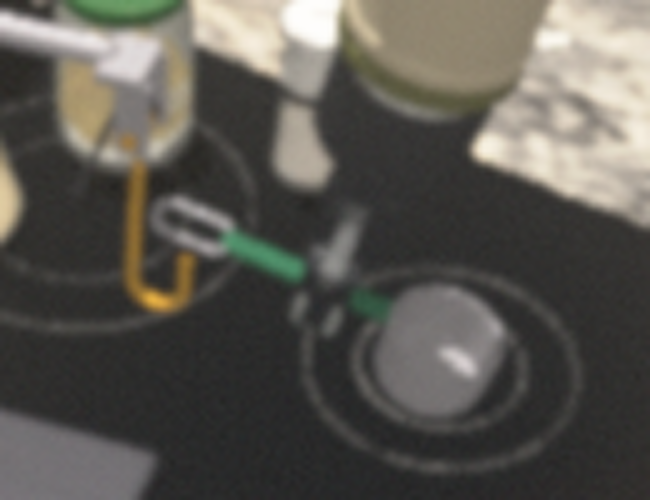

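Request:
{"fn": "play_rows", "kwargs": {"moves": [[[-1,1.8,0,1.1,0,0.08,0],[-1,3.6,0,2.2,0,0.15,0],[-1,5.5,0,3.3,0,0.23,0],[-1,7.3,0,4.4,0,0.3,0],[-1,9.1,0,5.5,0,0.38,0],[-1,11,0,6.6,0,0.46,0]]]}}

```text
clock: 8.55
tcp_pos: [0.4457, 0.0284, 0.2432]
tool_rot: [0.986, 0.105, 0.129, -0.013]
ft_force: [0.5, 0.8, -1.7]
finger_gap: 0.121
```

```bash
python3 look.py j
```

```text
t 8.55 q [ 0.466 -0.211 -0.491  1.996 -0.164  1.08  -1.328] p [0.4457 0.0284 0.2432] quat [ 0.986   0.105   0.1291 -0.0131] F [ 0.49  0.85 -1.7 ] gap 0.121
hook low 257.84 207.43
F [-0.41 -0.42 -1.56] along xs -0.49
nose rel pivot mm 5.6 0.1 -58.8 pitch 0.26 yaw 0.212
```

View pics/j_w.png

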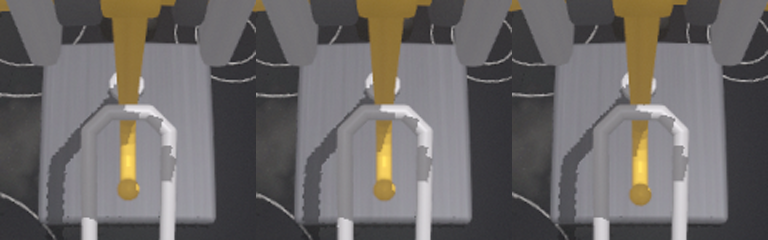

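View pics/j_s.png

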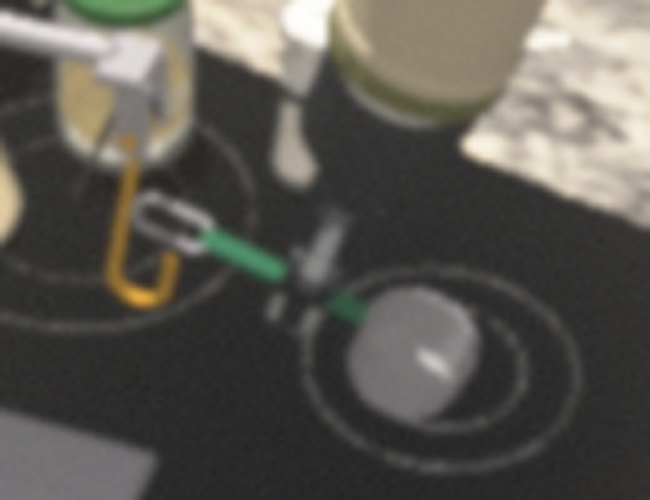

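Request:
{"fn": "play_rows", "kwargs": {"moves": [[[-1,1.1,0,0.7,0,0.05,0],[-1,2.2,0,1.4,0,0.1,0],[-1,3.3,0,2.1,0,0.15,0],[-1,4.4,0,2.8,0,0.2,0],[-1,4.4,0,2.8,0,0.2,0]]]}}

```text
clock: 9.25
tcp_pos: [0.4504, 0.0294, 0.2416]
tool_rot: [0.985, 0.105, 0.138, -0.014]
ft_force: [0.4, 0.9, -1.2]
finger_gap: 0.121
```

```bash
cat > look2.py <<'E'
import sys
from ik import *
import cv2
from station import imaging,r
n=int(sys.argv[1]); f=[];h=[]
for i in range(n):
    s=imaging.snapshot("scene"); im=s["pixels"]
    sub=im[165:220,235:285].astype(int); m=(sub[:,:,0]>sub[:,:,2]*1.7)&(sub[:,:,0]>90); ys,xx=np.nonzero(m); low=ys>ys.max()-8
    h.append((round(xx[low].mean()+235,2),round(ys[low].mean()+165,2))); f.append(r.get_state()["ft_force"])
st=log(); print(h); F=np.array(f); print("Fx",(F@xs).round(2),"mean",F.mean(0).round(2),round((F@xs).mean(),2))
B=R.from_quat(st["tool_rot"]).as_matrix(); d=st["tcp_pos"]+B@NT-pv; ysd=np.array([-xs[1],xs[0],0])
print("nose rel pivot mm",round(1e3*d@xs,1),round(1e3*d@ysd,1),round(1e3*d[2],1),"pitch",round(np.arcsin(B[2,0]),3),"yaw",round(np.arctan2(B[1,0],B[0,0]),3))
if len(sys.argv)>2:
    cv2.imwrite(f"pics/{sys.argv[2]}_s.png",cv2.resize(im[150:250,230:360,::-1],None,fx=5,fy=5,interpolation=cv2.INTER_CUBIC))
    s=imaging.snapshot("wrist"); cv2.imwrite(f"pics/{sys.argv[2]}_w.png",cv2.resize(s["pixels"][0:190,160:360,::-1],None,fx=3,fy=3,interpolation=cv2.INTER_CUBIC))
E
python3 look2.py 6
```

```text
t 9.55 q [ 0.465 -0.212 -0.49   2.003 -0.17   1.057 -1.325] p [0.4504 0.0294 0.2417] quat [ 0.9848  0.105   0.1375 -0.014 ] F [ 0.01 -0.29 -1.6 ] gap 0.118
[(np.float64(255.84), np.float64(206.59)), (np.float64(255.92), np.float64(206.58)), (np.float64(255.84), np.float64(206.59)), (np.float64(255.84), np.float64(206.59)), (np.float64(255.92), np.float64(206.58)), (np.float64(255.88), np.float64(206.61))]
Fx [ 0.33 -0.56  0.98 -0.08 -0.1  -0.05] mean [ 0.06  0.12 -1.3 ] 0.09
nose rel pivot mm 9.9 0.2 -59.0 pitch 0.277 yaw 0.213
```

Request:
{"fn": "play_rows", "kwargs": {"moves": [[[-1,0.7,0,0.2,0,0,0],[-1,1.4,0,0.4,0,0,0],[-1,2.2,0,0.6,0,0,0],[-1,2.9,0,0.8,0,0,0],[-1,2.9,0,0.8,0,0,0]]]}}

```text
clock: 10.05
tcp_pos: [0.4535, 0.03, 0.2417]
tool_rot: [0.985, 0.105, 0.137, -0.014]
ft_force: [-0.1, -0.4, -1.6]
finger_gap: 0.118
```

```bash
python3 look2.py 6
```

```text
t 10.35 q [ 0.465 -0.204 -0.494  1.997 -0.165  1.055 -1.33 ] p [0.4533 0.03   0.2417] quat [ 0.9848  0.1049  0.1375 -0.014 ] F [-0.28 -0.28 -0.92] gap 0.125
[(np.float64(254.04), np.float64(206.29)), (np.float64(254.0), np.float64(206.26)), (np.float64(254.08), np.float64(206.28)), (np.float64(254.08), np.float64(206.28)), (np.float64(254.08), np.float64(206.28)), (np.float64(254.08), np.float64(206.28))]
Fx [ 0.18 -0.69 -0.19  0.18  0.05 -0.33] mean [-0.14 -0.01 -1.19] -0.14
nose rel pivot mm 12.9 0.1 -59.0 pitch 0.277 yaw 0.212
```

Request:
{"fn": "play_rows", "kwargs": {"moves": [[[-1,0.5,0,0.1,0,0,0],[-1,1,0,0.3,0,0,0],[-1,1.4,0,0.4,0,0,0],[-1,1.4,0,0.4,0,0,0]]]}}

```text
clock: 10.75
tcp_pos: [0.4548, 0.0303, 0.2417]
tool_rot: [0.985, 0.105, 0.137, -0.014]
ft_force: [-0.6, -0.3, -1.6]
finger_gap: 0.12
```

```bash
python3 look2.py 6
```

```text
t 11.05 q [ 0.465 -0.201 -0.495  1.995 -0.163  1.055 -1.332] p [0.4548 0.0303 0.2417] quat [ 0.9848  0.1049  0.1375 -0.014 ] F [ 0.18  0.93 -2.16] gap 0.123
[(np.float64(253.13), np.float64(205.49)), (np.float64(253.13), np.float64(205.49)), (np.float64(253.13), np.float64(205.49)), (np.float64(253.13), np.float64(205.49)), (np.float64(253.13), np.float64(205.49)), (np.float64(253.13), np.float64(205.49))]
Fx [-0.9  -0.83  0.01 -0.49 -0.38  0.37] mean [-0.34 -0.2  -1.22] -0.37
nose rel pivot mm 14.4 0.2 -58.9 pitch 0.277 yaw 0.212
```

Request:
{"fn": "play_rows", "kwargs": {"moves": [[[-1,0.5,0,0.1,0,0,0],[-1,1.0,0,0.3,0,0,0],[-1,1.0,0,0.3,0,0,0]]]}}

```text
clock: 11.35
tcp_pos: [0.4559, 0.0305, 0.2417]
tool_rot: [0.985, 0.105, 0.137, -0.014]
ft_force: [0.1, -0.4, -0.1]
finger_gap: 0.121
```

```bash
python3 look2.py 6
```

```text
t 11.65 q [ 0.465 -0.198 -0.497  1.993 -0.162  1.054 -1.334] p [0.4558 0.0305 0.2417] quat [ 0.9848  0.1049  0.1375 -0.014 ] F [-0.43 -0.   -1.29] gap 0.129
[(np.float64(252.52), np.float64(205.45)), (np.float64(252.62), np.float64(205.49)), (np.float64(252.52), np.float64(205.58)), (np.float64(252.66), np.float64(205.62)), (np.float64(252.55), np.float64(205.61)), (np.float64(252.67), np.float64(205.58))]
Fx [ 0.39 -0.05  0.26 -0.04  0.02 -0.42] mean [ 0.04 -0.04 -1.42] 0.03
nose rel pivot mm 15.4 0.1 -59.0 pitch 0.277 yaw 0.212
```

Request:
{"fn": "play_rows", "kwargs": {"moves": [[[-1,0.6,0,0.2,0,0,0],[-1,1.2,0,0.3,0,0,0],[-1,1.2,0,0.3,0,0,0]]]}}

```text
clock: 11.95
tcp_pos: [0.4571, 0.0308, 0.2418]
tool_rot: [0.985, 0.105, 0.138, -0.014]
ft_force: [-0.0, 0.8, -1.6]
finger_gap: 0.118
```

```bash
python3 look2.py 6
```

```text
t 12.25 q [ 0.464 -0.195 -0.498  1.99  -0.16   1.053 -1.336] p [0.457  0.0308 0.2417] quat [ 0.9848  0.1049  0.1375 -0.014 ] F [-0.6  -0.23 -1.72] gap 0.12
[(np.float64(251.84), np.float64(205.44)), (np.float64(251.9), np.float64(205.35)), (np.float64(251.86), np.float64(205.42)), (np.float64(251.93), np.float64(205.34)), (np.float64(251.83), np.float64(205.36)), (np.float64(251.94), np.float64(205.3))]
Fx [-0.3  -1.03 -0.98 -0.24  0.22 -0.63] mean [-0.4  -0.48 -1.16] -0.49
nose rel pivot mm 16.6 0.1 -59.0 pitch 0.277 yaw 0.212
```

Request:
{"fn": "play_rows", "kwargs": {"moves": [[[-1,0.5,0,0.2,0,0,0],[-1,1.1,0,0.3,0,0,0],[-1,1.1,0,0.3,0,0,0]]]}}

```text
clock: 12.55
tcp_pos: [0.4582, 0.0311, 0.2418]
tool_rot: [0.985, 0.105, 0.137, -0.014]
ft_force: [-1.0, 0.4, -0.6]
finger_gap: 0.12
```

```bash
python3 look2.py 8 k
```

```text
t 12.95 q [ 0.464 -0.192 -0.499  1.988 -0.158  1.053 -1.338] p [0.4581 0.031  0.2418] quat [ 0.9848  0.1049  0.1375 -0.014 ] F [-0.71  0.26 -1.49] gap 0.12
[(np.float64(251.03), np.float64(204.58)), (np.float64(251.03), np.float64(204.58)), (np.float64(251.08), np.float64(204.6)), (np.float64(251.14), np.float64(204.56)), (np.float64(251.01), np.float64(205.13)), (np.float64(251.09), np.float64(204.61)), (np.float64(251.0), np.float64(205.06)), (np.float64(251.06), np.float64(205.1))]
Fx [-0.46  0.25 -0.11 -1.78 -0.14  0.19 -0.67 -0.64] mean [-0.42 -0.06 -1.31] -0.42
nose rel pivot mm 17.8 0.1 -58.9 pitch 0.277 yaw 0.212
```

View pics/k_w.png

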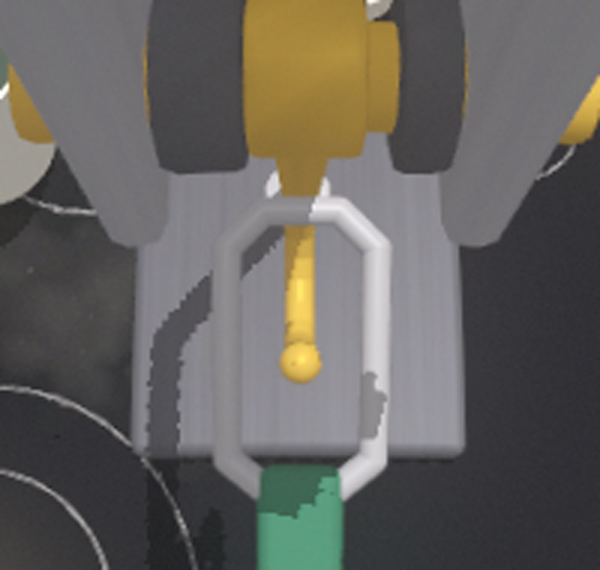

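View pics/k_s.png

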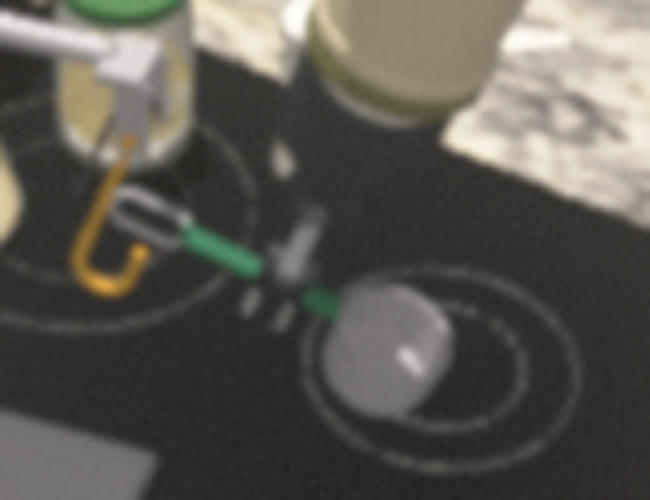

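Request:
{"fn": "play_rows", "kwargs": {"moves": [[[-1,0.5,0,0.2,0,0,0],[-1,1.1,0,0.3,0,0,0],[-1,1.1,0,0.3,0,0,0]]]}}

```text
clock: 13.3
tcp_pos: [0.4592, 0.0313, 0.2417]
tool_rot: [0.985, 0.105, 0.137, -0.014]
ft_force: [-0.5, 0.1, -1.4]
finger_gap: 0.124
```

```bash
python3 look2.py 8
```

```text
t 13.7 q [ 0.464 -0.189 -0.501  1.986 -0.156  1.052 -1.34 ] p [0.4592 0.0313 0.2418] quat [ 0.9848  0.1049  0.1375 -0.014 ] F [-0.97 -0.64 -2.47] gap 0.121
[(np.float64(250.64), np.float64(204.51)), (np.float64(250.71), np.float64(204.53)), (np.float64(250.53), np.float64(204.48)), (np.float64(250.71), np.float64(204.53)), (np.float64(250.53), np.float64(204.48)), (np.float64(250.53), np.float64(204.52)), (np.float64(250.71), np.float64(204.53)), (np.float64(250.64), np.float64(204.55))]
Fx [-0.76 -0.33 -1.08 -0.8  -0.77 -0.27 -1.04 -1.08] mean [-0.7  -0.41 -1.27] -0.77
nose rel pivot mm 18.9 0.2 -58.9 pitch 0.277 yaw 0.212
```

Request:
{"fn": "play_rows", "kwargs": {"moves": [[[-1,0.4,0,0.1,0,0,0],[-1,0.8,0,0.2,0,0,0],[-1,0.8,0,0.2,0,0,0]]]}}

```text
clock: 14.0
tcp_pos: [0.4599, 0.0314, 0.2417]
tool_rot: [0.985, 0.105, 0.137, -0.014]
ft_force: [-1.6, -0.4, -1.9]
finger_gap: 0.122
```

```bash
python3 look2.py 8
```

```text
t 14.4 q [ 0.464 -0.187 -0.501  1.984 -0.155  1.052 -1.342] p [0.46   0.0315 0.2418] quat [ 0.9848  0.1049  0.1374 -0.014 ] F [-1.48 -0.06 -0.97] gap 0.122
[(np.float64(250.22), np.float64(204.43)), (np.float64(250.25), np.float64(204.38)), (np.float64(250.22), np.float64(204.43)), (np.float64(250.28), np.float64(204.38)), (np.float64(250.07), np.float64(204.49)), (np.float64(250.25), np.float64(204.38)), (np.float64(250.06), np.float64(204.38)), (np.float64(250.21), np.float64(204.33))]
Fx [-1.86 -1.82 -1.29 -1.58 -1.08 -2.39 -2.57 -1.46] mean [-1.69 -0.5  -1.5 ] -1.76
nose rel pivot mm 19.7 0.2 -58.9 pitch 0.277 yaw 0.212
```

Request:
{"fn": "play_rows", "kwargs": {"moves": [[[-1,0.4,0,0.1,0,0,0],[-1,0.8,0,0.2,0,0,0],[-1,0.8,0,0.2,0,0,0]]]}}

```text
clock: 14.7
tcp_pos: [0.4607, 0.0316, 0.2417]
tool_rot: [0.985, 0.105, 0.137, -0.014]
ft_force: [-3.7, -0.1, -1.1]
finger_gap: 0.118
```

```bash
python3 look2.py 10
```

```text
t 15.2 q [ 0.464 -0.185 -0.502  1.983 -0.154  1.051 -1.343] p [0.4608 0.0316 0.2418] quat [ 0.9848  0.1049  0.1374 -0.014 ] F [-3.7  -1.21 -1.94] gap 0.117
[(np.float64(250.07), np.float64(204.34)), (np.float64(250.04), np.float64(204.39)), (np.float64(250.07), np.float64(204.34)), (np.float64(249.97), np.float64(204.34)), (np.float64(249.97), np.float64(204.34)), (np.float64(249.97), np.float64(204.34)), (np.float64(249.97), np.float64(204.34)), (np.float64(250.07), np.float64(204.34)), (np.float64(249.97), np.float64(204.34)), (np.float64(249.97), np.float64(204.34))]
Fx [-3.15 -3.4  -3.51 -4.43 -2.98 -3.77 -4.81 -3.79 -2.78 -3.87] mean [-3.6  -0.62 -1.92] -3.65
nose rel pivot mm 20.5 0.2 -58.9 pitch 0.277 yaw 0.212
```

```bash
python3 - <<'E'
from ik import *
import cv2
from station import imaging,r
s=imaging.snapshot("wrist"); M=s["camera_from_world"]; np.save("wc5.npy",M)
cv2.imwrite("pics/l_w.png",cv2.resize(s["pixels"][0:190,160:360,::-1],None,fx=3,fy=3,interpolation=cv2.INTER_CUBIC))
st=r.get_state(); B=R.from_quat(st["tool_rot"]).as_matrix(); nose=st["tcp_pos"]+B@NT
q=lambda p:((wproj(p,M)-[160,0])*3).round(1)
print("nose",q(nose),"hend",q(nose-B[:,0]*.035))
for th in [.2,.25,.3,.35,.4,.45]:
    c,n=np.cos(th),np.sin(th); zz=(nose-pv)[2]; s_=(zz+.005*n)/c
    dx,dz=-.023,-.082-s_
    tip=nose+xs*(dx*c-dz*n)+np.array([0,0,dx*n+dz*c])
    e=nose+xs*(.005*c+s_*n)+np.array([0,0,.005*n-s_*c])
    print(th,"tip",q(tip),"pivot",q(e),"piv-nose x",round((e-nose)@xs*1e3,1))
E
```

```text
nose [291.6 223.7] hend [291.6 478.1]
0.2 tip [291.7 391.3] pivot [288.8  13.7] piv-nose x -6.8
0.25 tip [291.8 384.2] pivot [288.6  47.6] piv-nose x -9.9
0.3 tip [291.8 377.1] pivot [288.3  84. ] piv-nose x -13.0
0.35 tip [291.8 370.2] pivot [288.1 123.4] piv-nose x -16.2
0.4 tip [291.8 363.8] pivot [287.8 166.2] piv-nose x -19.5
0.45 tip [291.8 357.9] pivot [287.6 212.8] piv-nose x -22.9
```

View pics/l_w.png

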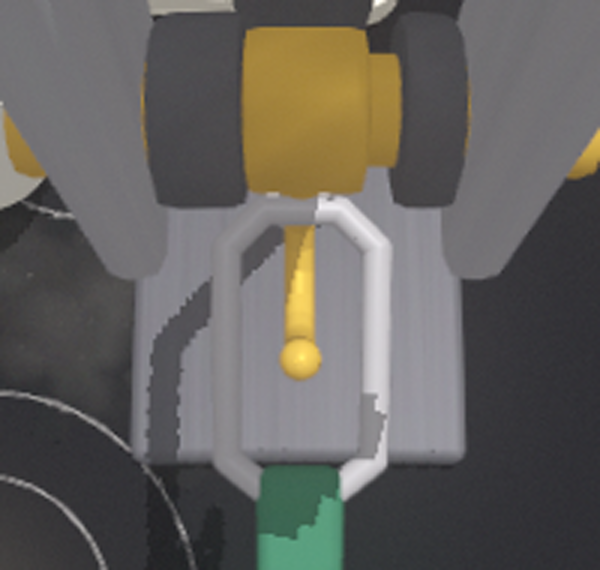

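```bash
python3 - <<'E'
from ik import *
import re
M=np.load("wc5.npy"); cam=-M[:3,:3].T@M[:3,3]
pv=pv+.0043*xs; print("pv",pv); open("ik.py","a").write(f"\npv=np.array({pv.round(5).tolist()})\n")
print("cam rel pivot (xs,z)",(cam-pv)@xs,(cam-pv)[2])
def H(th,x,z): 
    c,n=np.cos(th),np.sin(th); return pv+xs*(x*c-z*n)+np.array([0,0,x*n+z*c])
q0=np.array([0.464,-0.185,-0.502,1.983,-0.154,1.051,-1.343])
for sl in [-.061,-.075,-.09,-.105]:
  for phi in [.277,.35,.45,.55,.65,.75]:
    s=ik(H(.35,-.005,sl),.21,phi,q0); print(sl,phi,s[0].round(2),round(s[1]*1e3,1),round(s[2],3), "cam rel piv",(1e3*((H(.35,-.005,sl)-pv)@xs)-12*np.cos(phi)-124*np.sin(phi)).round(),(1e3*(H(.35,-.005,sl)-pv)[2]-12*np.sin(phi)+124*np.cos(phi)).round())
E
```

```text
pv [0.52309553 0.04404638 0.345     ]
cam rel pivot (xs,z) -0.029440897786524086 0.0546318359427162
-0.061 0.277 [ 0.47 -0.18 -0.49  1.98 -0.17  1.06 -1.33] 0.0 0.0 cam rel piv -29.0 57.0
-0.061 0.35 [ 0.46 -0.22 -0.46  2.04 -0.22  0.97 -1.28] 0.0 0.0 cam rel piv -38.0 53.0
-0.061 0.45 [ 0.21 -0.25 -0.22  2.12 -0.21  0.83 -1.27] 0.0 0.0 cam rel piv -49.0 47.0
-0.061 0.55 [-0.03 -0.25 -0.    2.18 -0.19  0.7  -1.28] 7.9 0.02 cam rel piv -59.0 40.0
-0.061 0.65 [-0.   -0.25 -0.    2.24 -0.31  0.57 -1.14] 15.7 0.033 cam rel piv -68.0 32.0
-0.061 0.75 [ 0.04 -0.25 -0.    2.32 -0.55  0.43 -0.88] 20.7 0.035 cam rel piv -77.0 24.0
-0.075 0.277 [ 0.46 -0.16 -0.5   1.99 -0.16  1.02 -1.34] 0.0 0.0 cam rel piv -24.0 44.0
-0.075 0.35 [ 0.46 -0.2  -0.48  2.05 -0.21  0.93 -1.29] 0.0 0.0 cam rel piv -33.0 40.0
-0.075 0.45 [ 0.44 -0.24 -0.43  2.13 -0.29  0.81 -1.2 ] 0.0 0.0 cam rel piv -44.0 34.0
-0.075 0.55 [-0.04 -0.25 -0.    2.21 -0.19  0.65 -1.28] 1.9 0.004 cam rel piv -54.0 27.0
-0.075 0.65 [-0.01 -0.25 -0.    2.27 -0.32  0.52 -1.14] 8.7 0.017 cam rel piv -64.0 19.0
-0.075 0.75 [-0.   -0.25  0.02
[... 405 characters left out ...]
-0.09 0.65 [-0.02 -0.25 -0.    2.31 -0.33  0.47 -1.13] 0.4 0.001 cam rel piv -58.0 5.0
-0.09 0.75 [-0.42 -0.25  0.37  2.33 -0.21  0.35 -1.21] 9.1 0.034 cam rel piv -67.0 -4.0
-0.105 0.277 [ 0.46 -0.11 -0.52  2.02 -0.13  0.95 -1.37] 0.0 0.0 cam rel piv -14.0 16.0
-0.105 0.35 [ 0.46 -0.14 -0.5   2.08 -0.19  0.86 -1.31] 0.0 0.0 cam rel piv -22.0 12.0
-0.105 0.45 [ 0.44 -0.19 -0.46  2.16 -0.28  0.73 -1.22] 0.0 0.0 cam rel piv -33.0 6.0
-0.105 0.55 [ 0.4  -0.22 -0.4   2.24 -0.38  0.59 -1.11] 0.0 0.0 cam rel piv -44.0 -1.0
-0.105 0.65 [ 0.33 -0.23 -0.31  2.32 -0.53  0.46 -0.95] 0.0 0.0 cam rel piv -53.0 -9.0
-0.105 0.75 [ 0.77 -0.25 -0.7   2.33 -0.9   0.46 -0.62] 11.3 0.045 cam rel piv -62.0 -18.0
```

```bash
cat >> ik.py <<'E'
def slide(moves,psi=None,th=.35):
    """moves: list of (slide mm down shank, extra push mm along hook x, pitch)"""
    from station import r
    s=r.get_state(); B=R.from_quat(s["tool_rot"]).as_matrix(); p=s["tcp_pos"]; nose=p+B@NT
    yaw=np.arctan2(B[1,0],B[0,0])
    d=xs*np.sin(th)+np.array([0,0,-np.cos(th)]); e=xs*np.cos(th)+np.array([0,0,np.sin(th)])
    ysd=np.array([-xs[1],xs[0],0]); h=nose-pv
    print("hook-frame nose",round(1e3*h@e,1),round(1e3*h@ysd,1),round(-1e3*h@d,1),"pitch",round(np.arcsin(B[2,0]),3),"yaw",round(yaw,3))
    for a,b,phi in moves:
        P,A=toolpose(nose+d*a*1e-3+e*b*1e-3,.21 if psi is None else psi,phi)
        print(a,b,phi,"shift",(B.T@(P-p)*1000).round(1),"turn",(R.from_matrix(B.T@A).as_rotvec()/np.radians(5)).round(2))
E
python3 -c "
from ik import *
slide([(3,0,.35),(6,0,.42)])"
```

```text
hook-frame nose -5.0 0.1 -60.9 pitch 0.277 yaw 0.212
3 0 0.35 shift [ 2.  -0.2  9.4] turn [0.01 0.83 0.03]
6 0 0.42 shift [ 4.3 -0.2 18.4] turn [0.01 1.64 0.03]
```

Request:
{"fn": "play_rows", "kwargs": {"moves": [[[-1,0.5,0,2.3,0,0.21,0],[-1,1,0,4.7,0,0.42,0],[-1,1.5,-0.1,7,0,0.62,0],[-1,2,-0.1,9.4,0,0.83,0],[-1,2.5,-0.1,11.6,0,1.03,0],[-1,3.1,-0.1,13.9,0,1.24,0],[-1,3.7,-0.2,16.2,0,1.44,0],[-1,4.3,-0.2,18.4,0,1.64,0]]]}}

```text
clock: 16.05
tcp_pos: [0.47, 0.0336, 0.2253]
tool_rot: [0.972, 0.103, 0.208, -0.021]
ft_force: [-3.5, -0.6, -1.3]
finger_gap: 0.118
```

```bash
python3 look2.py 6; python3 -c "
from ik import *
slide([(5,0,.45),(10,0,.48),(15,0,.5)])"
```

```text
t 16.35 q [ 0.321 -0.251 -0.355  2.118 -0.206  0.852 -1.297] p [0.4697 0.0338 0.2252] quat [ 0.9725  0.1037  0.2073 -0.0215] F [-2.41 -1.29 -2.66] gap 0.12
[(np.float64(250.07), np.float64(204.34)), (np.float64(250.22), np.float64(204.39)), (np.float64(250.18), np.float64(204.39)), (np.float64(250.04), np.float64(204.38)), (np.float64(250.07), np.float64(204.34)), (np.float64(250.07), np.float64(204.34))]
Fx [-3.1  -2.26 -2.25 -3.17 -2.15 -2.62] mean [-2.29 -1.69 -2.12] -2.59
nose rel pivot mm 18.3 0.5 -64.6 pitch 0.42 yaw 0.213
hook-frame nose -5.0 0.5 -66.9 pitch 0.42 yaw 0.213
5 0 0.45 shift [ 0.3 -0.2  7.6] turn [0.   0.34 0.03]
10 0 0.48 shift [ 0.7 -0.2 15.3] turn [0.   0.69 0.03]
15 0 0.5 shift [ 0.9 -0.2 22. ] turn [0.   0.92 0.03]
```

```bash
python3 -c "
from ik import *
slide([(4,0.1,.425),(8,0.2,.435),(12,.3,.445),(16,.4,.46)])"
```

```text
hook-frame nose -5.0 0.5 -66.9 pitch 0.42 yaw 0.213
4 0.1 0.425 shift [-0.1 -0.2  4.4] turn [0.   0.06 0.03]
8 0.2 0.435 shift [-0.  -0.2  9.3] turn [0.   0.17 0.03]
12 0.3 0.445 shift [ 0.  -0.2 14.2] turn [0.   0.29 0.03]
16 0.4 0.46 shift [ 0.2 -0.2 19.5] turn [0.   0.46 0.03]
```

Request:
{"fn": "play_rows", "kwargs": {"moves": [[[-1,0,0.1,2.2,0,0.03,0],[-1,0,0.2,4.4,0,0.06,0],[-1,0,0.2,6.8,0,0.11,0],[-1,0,0.2,9.3,0,0.17,0],[-1,0,0.2,11.8,0,0.23,0],[-1,0,0.2,14.2,0,0.29,0],[-1,0.1,0.2,16.8,0,0.37,0],[-1,0.2,0.2,19.5,0,0.46,0]]]}}

```text
clock: 17.15
tcp_pos: [0.4779, 0.0353, 0.2074]
tool_rot: [0.968, 0.103, 0.227, -0.024]
ft_force: [-3.8, -1.1, -0.2]
finger_gap: 0.121
```

```bash
python3 look2.py 5 m; python3 -c "
from ik import *
slide([(4,0.1,.475),(8,0.2,.49),(12,.3,.51),(16,.4,.53)])"
```

```text
t 17.4 q [ 0.313 -0.242 -0.353  2.167 -0.225  0.756 -1.279] p [0.4776 0.0353 0.2075] quat [ 0.9682  0.1033  0.2268 -0.0235] F [-2.11 -1.71 -1.29] gap 0.123
[(np.float64(249.06), np.float64(204.57)), (np.float64(249.2), np.float64(204.66)), (np.float64(249.26), np.float64(204.73)), (np.float64(249.25), np.float64(204.72)), (np.float64(249.13), np.float64(204.67))]
Fx [-3.16 -1.94 -2.03 -2.46 -2.42] mean [-2.26 -0.91 -1.54] -2.4
nose rel pivot mm 24.0 0.2 -79.5 pitch 0.46 yaw 0.213
hook-frame nose -4.6 0.2 -82.9 pitch 0.46 yaw 0.213
4 0.1 0.475 shift [-0.  -0.2  5.3] turn [0.   0.17 0.03]
8 0.2 0.49 shift [-0.  -0.2 10.6] turn [0.   0.34 0.03]
12 0.3 0.51 shift [ 0.1 -0.2 16.4] turn [0.   0.57 0.03]
16 0.4 0.53 shift [ 0.3 -0.2 22.1] turn [0.   0.8  0.03]
```

View pics/m_w.png

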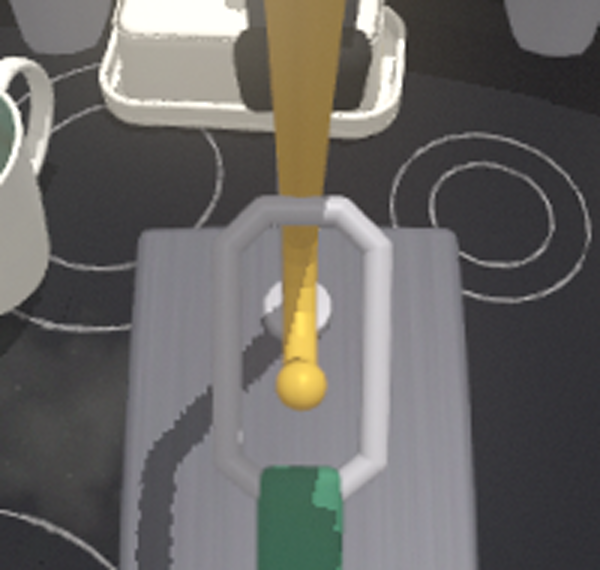

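View pics/m_s.png

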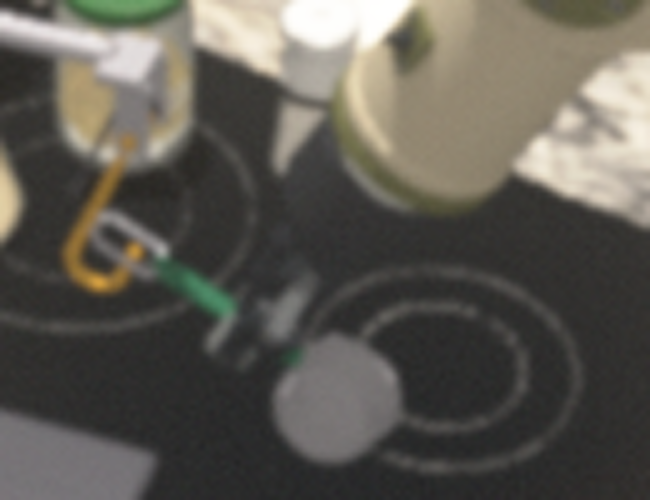

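Request:
{"fn": "play_rows", "kwargs": {"moves": [[[-1,0,0,2.6,0,0.08,0],[-1,0,0,5.3,0,0.17,0],[-1,-0.1,0,7.9,0,0.25,0],[-1,-0.2,0,10.6,0,0.34,0],[-1,-0.2,0,13.5,0,0.45,0],[-1,-0.2,0,16.4,0,0.57,0],[-1,-0.2,0,19.2,0,0.68,0],[-1,-0.1,0,22.1,0,0.8,0]]]}}

```text
clock: 18.25
tcp_pos: [0.4874, 0.0373, 0.1876]
tool_rot: [0.959, 0.102, 0.261, -0.027]
ft_force: [-1.7, -0.6, 0.1]
finger_gap: 0.122
```

```bash
python3 look2.py 5 n; python3 -c "
from ik import *
slide([(4,0,.55),(8,-1,.56),(12,-2.5,.57),(16,-5,.57)])"
```

```text
t 18.5 q [ 0.296 -0.237 -0.34   2.24  -0.272  0.615 -1.233] p [0.4872 0.0373 0.1876] quat [ 0.9597  0.1023  0.2604 -0.0271] F [-2.22  0.07 -1.49] gap 0.122
[(np.float64(249.14), np.float64(204.26)), (np.float64(249.31), np.float64(204.25)), (np.float64(249.47), np.float64(204.34)), (np.float64(249.32), np.float64(204.28)), (np.float64(249.15), np.float64(204.35))]
Fx [-2.09 -2.31 -3.23 -1.82 -2.16] mean [-2.32 -0.24 -1.62] -2.32
nose rel pivot mm 29.5 0.2 -94.6 pitch 0.53 yaw 0.213
hook-frame nose -4.6 0.2 -98.9 pitch 0.53 yaw 0.213
4 0 0.55 shift [-0.3 -0.2  5.7] turn [-0.    0.23  0.03]
8 -1 0.56 shift [-1.8 -0.2 10.3] turn [-0.    0.34  0.03]
12 -2.5 0.57 shift [-3.7 -0.2 14.9] turn [-0.    0.46  0.03]
16 -5 0.57 shift [-6.9 -0.2 18.4] turn [-0.    0.46  0.03]
```

View pics/n_w.png

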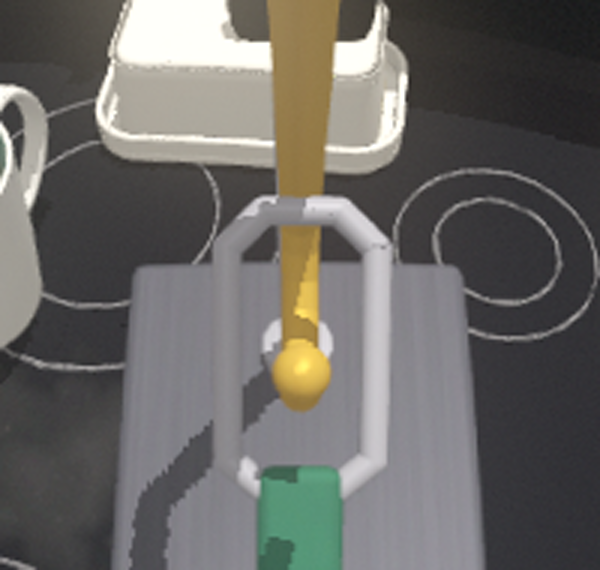

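View pics/n_s.png

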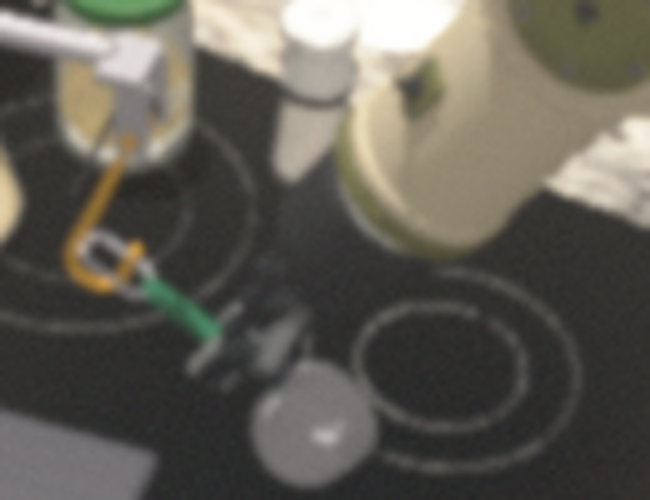

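```bash
python3 fit.py | head -1; python3 - <<'E'
from ik import *
q0=np.array([0.296,-0.237,-0.34,2.24,-0.272,0.615,-1.233])
P,A=fk(q0,par,sg); print(P)
n=pv+[0,0,-.1165]
for psi in [.21,.4,.6,.7,.8,.9,1.0,1.1]:
  q=q0.copy(); out=[]
  for k in np.linspace(0,1,8):
    ps=.21+(psi-.21)*k; s=ik(n+xs*.03*(1-k)+[0,0,.02*(1-k)],ps,.53+.05*k,q); q=s[0]
  for phi in np.arange(.6,1.5,.1):
    s=ik(n,psi,phi,q); q=s[0]; out.append((round(phi,1),round(s[1]*1e3,1),round(s[2],3)))
    if s[1]>.002: break
    qq=q
  print(psi,out[-2:],qq.round(2))
E
```

```text
0.004502855004520598 (-1, -1, -1, -1) [-0.0496  1.5226  0.2417  0.0183  0.4647  0.0071  0.4504  0.      0.0104
[0.48447971 0.03992639 0.18807057]Traceback (most recent call last):
  File "<stdin>", line 13, in <module>
NameError: name 'qq' is not defined. Did you mean: 'q0'?
```

```bash
cat >> h.py <<'E'
def fk(q,par,sg):
    o1,o7,d1,a1,d3,a3,d5,a5,a7,d7=par[:10]; o2,o3,o4,o5,o6,bx,by,y3,y5,y7,tx,ty=par[10:22] if len(par)>10 else [0]*12
    A=Rz(sg[0]*q[0]+o1); p=np.array([bx,by,d1])
    A=A@Ry(q[1]+o2); p=p+A@[a1,y3,d3]
    A=A@Rz(sg[1]*q[2]+o3); p=p+A@[a3,0,0]; A=A@Ry(q[3]+o4); p=p+A@[a5,y5,d5]
    A=A@Rz(sg[2]*q[4]+o5); A=A@Ry(q[5]+o6); p=p+A@[a7,y7,d7]
    A=A@Rz(sg[3]*q[6]+o7)
    p=p+A@[tx,ty,0]
    return p,A
E
cat > fit2.py <<'E'
from h import *
D=[json.loads(l) for l in open("log.txt")]
D.append([[1.17412264,0.38423481,0.01637399,1.37116745,-0.00629798,1.38819311,-0.04648689],[0.20462392,-0.59001856,0.23027493],[0.986099805,0.166151201,-1.80646914e-04,-9.59822516e-04]])
sg=[-1]*4
reg=np.array([0]*2+[.02]*0+[0]*0)
def res(par):
    o=[]
    for q,p,r in D:
        P,A=fk(q,par,sg); o+=list((P-p)*1000); o+=list((R.from_matrix(A.T)*R.from_quat(r)).as_rotvec()*500)
    return np.concatenate([o,np.array(par[10:])*np.array([20]*5+[100]*7),np.array(par[[3,5,7,8]])*20])
s=least_squares(res,[-.05,1.52,.235,.01,.468,.01,.46,0,.01,.344]+[0]*12)
print(s.cost,s.x.round(4)); rr=s.fun[:6*len(D)].reshape(-1,6); print(np.abs(rr).max(0).round(2),rr.std(0).round(2))
json.dump([list(s.x),sg],open("fk.json","w"))
E
python3 fit2.py
```

```text
2.19601009156543 [-3.0000e-04  1.5704e+00  2.5190e-01 -3.0000e-04  4.5340e-01  5.0000e-04
  4.6120e-01 -2.1000e-03  7.0000e-04  3.5930e-01  1.0000e-04 -1.0000e-04
 -1.0000e-04  0.0000e+00  1.0000e-04 -2.9000e-03 -1.9000e-03 -1.6100e-02
 -1.0900e-02 -2.8000e-03  1.8000e-03  2.0000e-04]
[0.19 0.16 0.22 0.06 0.02 0.01] [0.06 0.04 0.07 0.02 0.01 0.01]
```

```bash
cat > plan.py <<'E'
from ik import *
q0=np.array([0.296,-0.237,-0.34,2.24,-0.272,0.615,-1.233])
n=pv+[0,0,-.1165]
for psi in [.21,.4,.6,.7,.8,.9,1.0,1.1,1.2]:
  best=None
  for dq in [np.zeros(7),np.array([-.3,0,.3,0,0,0,0]),np.array([.3,0,-.3,0,0,0,0])]:
    q=q0+dq; out=[]; qq=q
    for k in np.linspace(0,1,8):
      ps=.21+(psi-.21)*k; s=ik(n+xs*.03*(1-k)+[0,0,.02*(1-k)],ps,.53+.05*k,q); q=s[0]; out.append(round(s[1]*1e3,1))
    mid=max(out); out=[]
    for phi in np.arange(.6,1.56,.05):
      s=ik(n,psi,phi,q); q=s[0]; 
      if s[1]>.001: break
      qq=q; out.append(phi)
    m=out[-1] if out else 0
    if best is None or m>best[0]: best=(m,mid,qq.round(2))
  print(psi,best)
E
python3 plan.py
```

```text
0.21 (0, np.float64(10.0), array([ 0.3 , -0.24, -0.34,  2.24, -0.27,  0.62, -1.23]))
0.4 (0, np.float64(0.0), array([ 0.3 , -0.24, -0.34,  2.24, -0.27,  0.62, -1.23]))
0.6 (np.float64(0.7500000000000001), np.float64(0.0), array([ 1.68, -0.25, -1.21,  2.33, -1.25,  0.92,  0.3 ]))
0.7 (np.float64(0.8500000000000002), np.float64(0.0), array([ 1.24,  0.02, -0.81,  2.33, -1.21,  0.8 ,  0.45]))
0.8 (np.float64(1.5500000000000007), np.float64(0.0), array([ 1.52,  1.14, -1.04,  2.29, -1.34,  0.66,  1.38]))
0.9 (np.float64(1.5500000000000007), np.float64(0.0), array([ 1.18,  0.86, -0.68,  2.22, -1.44,  1.07,  1.34]))
1.0 (np.float64(1.5500000000000007), np.float64(0.0), array([ 0.92,  0.77, -0.41,  2.15, -1.44,  1.29,  1.28]))
1.1 (np.float64(1.5500000000000007), np.float64(0.0), array([ 0.67,  0.76, -0.14,  2.07, -1.44,  1.49,  1.24]))
1.2 (np.float64(1.5500000000000007), np.float64(0.0), array([ 0.66,  0.78, -0.14,  1.99, -1.35,  1.53,  1.19]))
```

```bash
cat >> ik.py <<'E'
def to(lst):
    """lst of (x along stand from pivot mm, z mm, psi, phi): shifts from present pose, with IK check"""
    from station import r
    s=r.get_state(); B=R.from_quat(s["tool_rot"]).as_matrix(); p=s["tcp_pos"]; q=s["joint_positions"]
    for x,z,psi,phi in lst:
        n=pv+xs*x*1e-3+np.array([0,0,z*1e-3]); P,A=toolpose(n,psi,phi); k=ik(n,psi,phi,q); q=k[0]
        print((x,z,psi,phi),"shift",(B.T@(P-p)*1000).round(1).tolist(),"turn",(R.from_matrix(B.T@A).as_rotvec()/np.radians(5)).round(2).tolist(),"q",q.round(2),round(k[1]*1e3,1),round(k[2],3))
E
python3 -c "
from ik import *
to([(31,-100,.21,.54),(30,-105,.21,.55),(28.5,-109.5,.21,.56),(27,-113.5,.21,.57)])"
```

```text
(31, -100, 0.21, 0.54) shift [-1.4, -0.0, 6.4] turn [-0.0, 0.11, 0.03] q [ 0.29 -0.23 -0.34  2.25 -0.28  0.58 -1.23] 0.0 0.0
(30, -105, 0.21, 0.55) shift [-4.6, -0.0, 11.1] turn [-0.0, 0.23, 0.03] q [ 0.29 -0.23 -0.34  2.27 -0.29  0.56 -1.21] 0.0 0.0
(28.5, -109.5, 0.21, 0.56) shift [-7.9, -0.0, 15.1] turn [-0.0, 0.34, 0.03] q [ 0.28 -0.23 -0.33  2.29 -0.3   0.53 -1.2 ] 0.0 0.0
(27, -113.5, 0.21, 0.57) shift [-11.0, -0.0, 18.6] turn [-0.0, 0.46, 0.03] q [ 0.28 -0.23 -0.32  2.31 -0.32  0.51 -1.19] 0.0 0.0
```

Request:
{"fn": "play_rows", "kwargs": {"moves": [[[-1,-0.5,0,2.1,0,0.04,0],[-1,-0.9,0,4.3,0,0.08,0],[-1,-1.4,0,6.4,0,0.11,0],[-1,-2.5,0,8,0,0.15,0],[-1,-3.5,0,9.6,0,0.19,0],[-1,-4.6,0,11.1,0,0.23,0],[-1,-6.2,0,13.1,0,0.28,0],[-1,-7.9,0,15.1,0,0.34,0]]]}}

```text
clock: 19.35
tcp_pos: [0.4882, 0.0374, 0.1706]
tool_rot: [0.956, 0.102, 0.275, -0.029]
ft_force: [0.3, -0.0, -1.5]
finger_gap: 0.121
```

```bash
python3 look2.py 6 o; python3 -c "
from ik import *
to([(27,-113.5,.21,.57),(27,-114.5,.21,.57)])"
```

```text
t 19.65 q [ 0.285 -0.228 -0.333  2.288 -0.305  0.531 -1.198] p [0.4882 0.0375 0.1709] quat [ 0.9556  0.1019  0.275  -0.0286] F [ 0.96  0.7  -1.93] gap 0.121
[(np.float64(252.66), np.float64(204.52)), (np.float64(253.41), np.float64(204.5)), (np.float64(252.84), np.float64(204.44)), (np.float64(252.8), np.float64(204.47)), (np.float64(252.66), np.float64(204.52)), (np.float64(252.69), np.float64(204.53))]
Fx [-0.64 -0.88 -0.13  1.11  0.77  1.09] mean [ 0.17  0.24 -1.41] 0.22
nose rel pivot mm 28.7 0.1 -109.3 pitch 0.56 yaw 0.213
(27, -113.5, 0.21, 0.57) shift [-3.5, -0.1, 3.5] turn [0.0, 0.11, 0.03] q [ 0.28 -0.23 -0.33  2.31 -0.32  0.51 -1.18] 0.0 0.0
(27, -114.5, 0.21, 0.57) shift [-4.1, -0.1, 4.4] turn [0.0, 0.11, 0.03] q [ 0.28 -0.23 -0.33  2.31 -0.32  0.5  -1.18] 0.0 0.0
```

View pics/o_w.png

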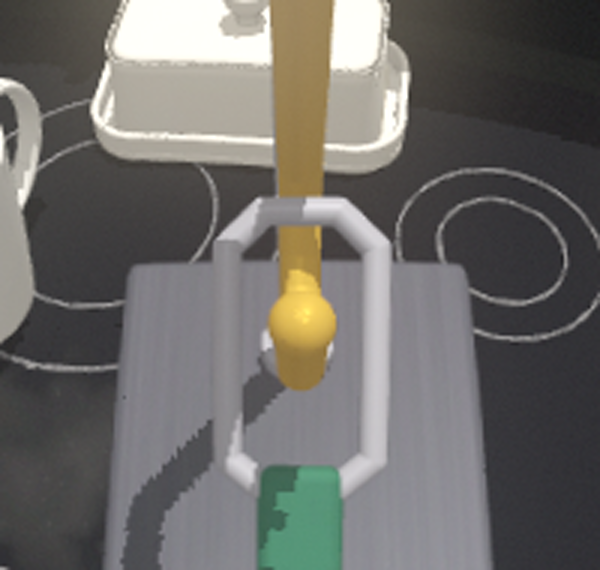

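View pics/o_s.png

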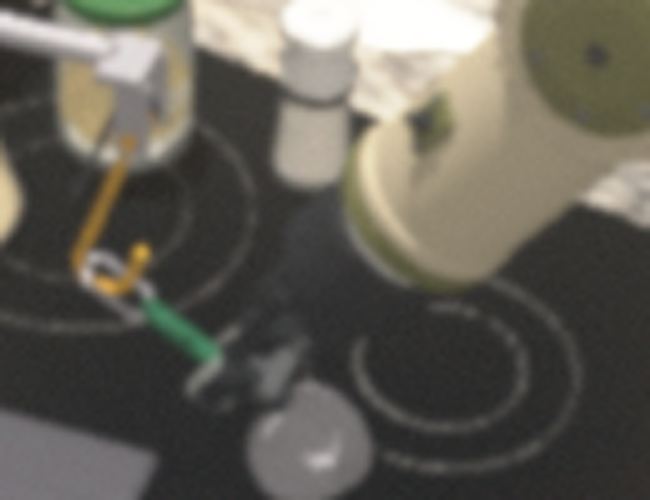

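Request:
{"fn": "play_rows", "kwargs": {"moves": [[[-1,-0.9,0,0.9,0,0.03,0],[-1,-1.8,0,1.8,0,0.06,0],[-1,-2.7,0,2.6,0,0.08,0],[-1,-3.5,0,3.5,0,0.11,0],[-1,-3.5,0,3.5,0,0.11,0]]]}}

```text
clock: 20.2
tcp_pos: [0.4869, 0.0371, 0.1657]
tool_rot: [0.954, 0.102, 0.279, -0.029]
ft_force: [-1.0, 0.3, -0.5]
finger_gap: 0.121
```

```bash
python3 look2.py 4; python3 -c "
from ik import *
to([(25.5,-113.9,.3,.57),(24,-114.2,.4,.6),(20,-115,.5,.62),(17,-115.5,.6,.66),(13,-116,.7,.7),(10,-116.3,.8,.75)])"
```

```text
t 20.4 q [ 0.285 -0.228 -0.332  2.305 -0.322  0.506 -1.18 ] p [0.4871 0.0372 0.166 ] quat [ 0.9543  0.1018  0.2795 -0.0291] F [ 0.7   0.62 -1.06] gap 0.123
[(np.float64(253.12), np.float64(205.23)), (np.float64(252.85), np.float64(205.29)), (np.float64(252.9), np.float64(205.2)), (np.float64(252.9), np.float64(205.2))]
Fx [ 0.23  0.5  -0.55  0.82] mean [ 0.15  0.49 -1.17] 0.25
nose rel pivot mm 26.9 0.1 -113.6 pitch 0.57 yaw 0.213
(25.5, -113.9, 0.3, 0.57) shift [-1.2, 5.6, -0.4] turn [0.56, 0.0, -0.84] q [ 0.24 -0.21 -0.23  2.3  -0.42  0.54 -0.96] 0.0 0.0
(24, -114.2, 0.4, 0.6) shift [-1.3, 11.5, 2.1] turn [1.2, 0.35, -1.79] q [ 0.2  -0.19 -0.12  2.3  -0.57  0.55 -0.67] 0.0 0.0
(20, -115, 0.5, 0.62) shift [-3.5, 17.1, 3.1] turn [1.86, 0.57, -2.72] q [ 0.19 -0.16 -0.03  2.3  -0.69  0.61 -0.42] 0.0 0.0
(17, -115.5, 0.6, 0.66) shift [-3.8, 21.8, 6.3] turn [2.58, 1.03, -3.62] q [ 0.19 -0.12  0.05  2.29 -0.82  0.67 -0.15] 0.0 0.0
(13, -116, 0.7, 0.7) shift [-4.5, 25.7, 9.1] turn [3.33, 1.47, -4.5] q [ 0.22 -0.06  0.1   2.27 -0.92  0.75  0.09] 0.0 0.0
(10, -116.3, 0.8, 0.75) shift [-3.8, 28.3, 13.1] turn [4.15, 2.01, -5.32] q [ 0.25  0.01  0.14  2.24 -1.    0.85  0.29] 0.0 0.0
```

Request:
{"fn": "play_rows", "kwargs": {"moves": [[[-1,-0.6,2.8,-0.2,0.28,0,-0.42],[-1,-1.2,5.6,-0.4,0.56,0,-0.84],[-1,-1.2,7.6,0.4,0.77,0.12,-1.16],[-1,-1.2,9.5,1.2,0.99,0.23,-1.47],[-1,-1.3,11.5,2.1,1.2,0.35,-1.79],[-1,-2,13.4,2.4,1.42,0.42,-2.1],[-1,-2.8,15.2,2.8,1.64,0.5,-2.41],[-1,-3.5,17.1,3.1,1.86,0.57,-2.72]]]}}

```text
clock: 21.2
tcp_pos: [0.4895, 0.02, 0.1615]
tool_rot: [0.923, 0.236, 0.296, -0.076]
ft_force: [-0.2, -0.8, -0.9]
finger_gap: 0.12
```

```bash
python3 look2.py 4 p; python3 -c "
from ik import *
to([(17,-115.5,.6,.66),(13,-116,.7,.7),(10,-116.3,.8,.75),(7,-116.6,.85,.85)])"
```

```text
t 21.4 q [ 0.159 -0.164 -0.005  2.3   -0.676  0.6   -0.43 ] p [0.4895 0.0201 0.1614] quat [ 0.9231  0.2348  0.2952 -0.0753] F [ 0.16  0.66 -1.27] gap 0.123
[(np.float64(254.51), np.float64(205.33)), (np.float64(254.55), np.float64(205.35)), (np.float64(254.48), np.float64(205.28)), (np.float64(254.5), np.float64(205.34))]
Fx [-0.94  0.24  0.3   0.29] mean [ 0.02 -0.22 -1.48] -0.03
nose rel pivot mm 20.1 -0.1 -115.1 pitch 0.619 yaw 0.498
(17, -115.5, 0.6, 0.66) shift [-1.6, 5.0, 2.3] turn [0.69, 0.47, -0.93] q [ 0.16 -0.12  0.08  2.29 -0.81  0.67 -0.15] 0.0 0.0
(13, -116, 0.7, 0.7) shift [-3.4, 9.0, 4.4] turn [1.41, 0.92, -1.82] q [ 0.19 -0.06  0.13  2.27 -0.92  0.75  0.08] 0.0 0.0
(10, -116.3, 0.8, 0.75) shift [-3.5, 12.3, 7.9] turn [2.18, 1.49, -2.68] q [ 0.22  0.01  0.17  2.24 -1.    0.85  0.29] 0.0 0.0
(7, -116.6, 0.85, 0.85) shift [-2.1, 11.2, 15.0] turn [2.7, 2.62, -2.99] q [ 0.27  0.09  0.18  2.25 -1.15  0.94  0.52] 0.0 0.0
```

View pics/p_w.png

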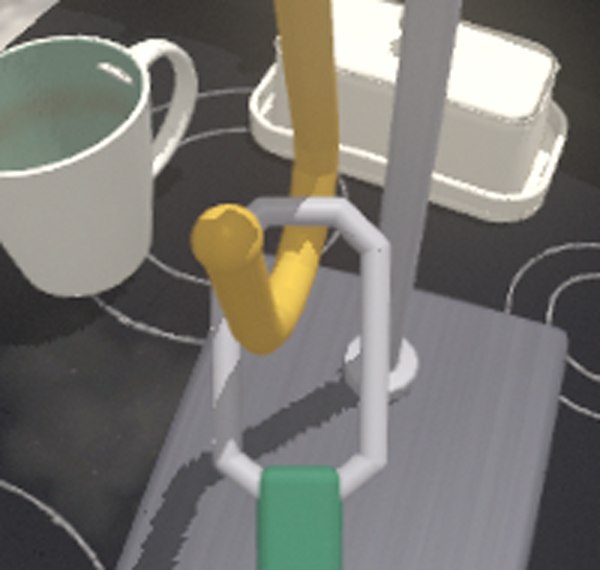

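View pics/p_s.png

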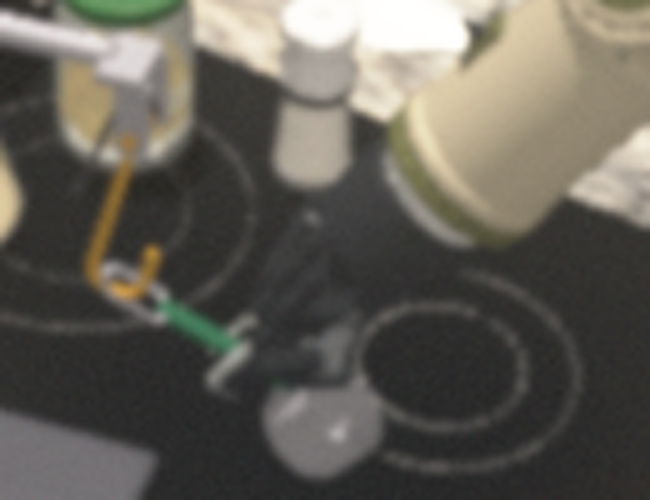

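```bash
python3 -c "
from ik import *
to([(18,-115.3,.54,.67),(16,-115.6,.58,.72),(14,-115.9,.64,.77),(12,-116.1,.7,.82),(10,-116.3,.75,.88),(8,-116.5,.8,.95)])"
```

```text
(18, -115.3, 0.54, 0.67) shift [-0.6, 1.8, 3.5] turn [0.28, 0.58, -0.38] q [ 0.15 -0.15  0.06  2.32 -0.82  0.61 -0.22] 0.0 0.0
(16, -115.6, 0.58, 0.72) shift [-0.9, 3.3, 7.0] turn [0.58, 1.15, -0.73] q [ 0.35 -0.11 -0.08  2.33 -0.98  0.65  0.01] 0.0 0.0
(14, -115.9, 0.64, 0.77) shift [-0.8, 5.3, 10.6] turn [1.03, 1.72, -1.25] q [ 0.38 -0.06 -0.05  2.33 -1.09  0.7   0.21] 0.0 0.0
(12, -116.1, 0.7, 0.82) shift [-0.4, 6.9, 14.0] turn [1.52, 2.29, -1.74] q [ 0.4  -0.01 -0.02  2.32 -1.17  0.77  0.38] 0.0 0.0
(10, -116.3, 0.75, 0.88) shift [0.6, 7.3, 18.1] turn [1.96, 2.97, -2.11] q [ 0.43  0.05 -0.    2.32 -1.25  0.85  0.53] 0.0 0.0
(8, -116.5, 0.8, 0.95) shift [2.3, 7.0, 22.9] turn [2.45, 3.76, -2.45] q [ 0.47  0.12  0.01  2.31 -1.32  0.93  0.68] 0.0 0.0
```

Request:
{"fn": "play_rows", "kwargs": {"moves": [[[-1,-0.3,0.5,1.8,0.14,0.29,-0.19],[-1,-0.6,1,3.5,0.28,0.58,-0.38],[-1,-0.7,1.5,5.3,0.43,0.87,-0.56],[-1,-0.9,2,7,0.58,1.15,-0.73],[-1,-0.9,2.8,8.8,0.8,1.44,-1],[-1,-0.8,3.7,10.6,1.03,1.72,-1.25],[-1,-0.6,4.5,12.3,1.28,2,-1.5],[-1,-0.4,5.3,14,1.52,2.29,-1.74]]]}}

```text
clock: 22.25
tcp_pos: [0.4989, 0.019, 0.1498]
tool_rot: [0.861, 0.315, 0.375, -0.137]
ft_force: [0.2, 0.5, -1.3]
finger_gap: 0.123
```

```bash
python3 look2.py 4 q; python3 -c "
from ik import *
to([(10,-116.3,.75,.88),(8,-116.5,.8,.95),(7,-116.6,.85,1.05),(5,-116.6,.85,1.15)])"
```

```text
t 22.45 q [ 0.675 -0.004 -0.302  2.318 -1.177  0.77   0.374] p [0.4987 0.0194 0.1496] quat [ 0.8618  0.3144  0.3739 -0.1367] F [ 0.29  0.14 -1.55] gap 0.119
[(np.float64(257.2), np.float64(206.31)), (np.float64(257.21), np.float64(206.28)), (np.float64(257.44), np.float64(206.36)), (np.float64(257.27), np.float64(206.27))]
Fx [ 0.58 -0.24  0.38  0.31] mean [ 0.26  0.03 -1.61] 0.26
nose rel pivot mm 11.6 1.5 -116.3 pitch 0.819 yaw 0.699
(10, -116.3, 0.75, 0.88) shift [-0.2, 2.8, 3.9] turn [0.43, 0.7, -0.37] q [ 0.7   0.06 -0.28  2.31 -1.24  0.83  0.53] 0.0 0.0
(8, -116.5, 0.8, 0.95) shift [0.5, 3.3, 8.8] turn [0.88, 1.5, -0.72] q [ 0.73  0.14 -0.27  2.3  -1.3   0.9   0.67] 0.0 0.0
(7, -116.6, 0.85, 1.05) shift [3.5, 3.3, 16.7] turn [1.38, 2.64, -1.02] q [ 0.77  0.24 -0.27  2.28 -1.36  0.98  0.83] 0.0 0.0
(5, -116.6, 0.85, 1.15) shift [6.7, 1.0, 23.3] turn [1.43, 3.78, -0.95] q [ 0.88  0.33 -0.37  2.3  -1.44  1.02  0.97] 0.0 0.0
```

View pics/q_w.png

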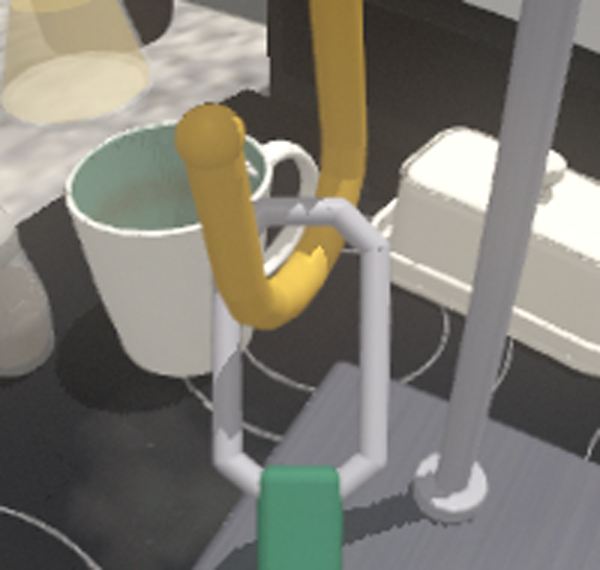

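View pics/q_s.png

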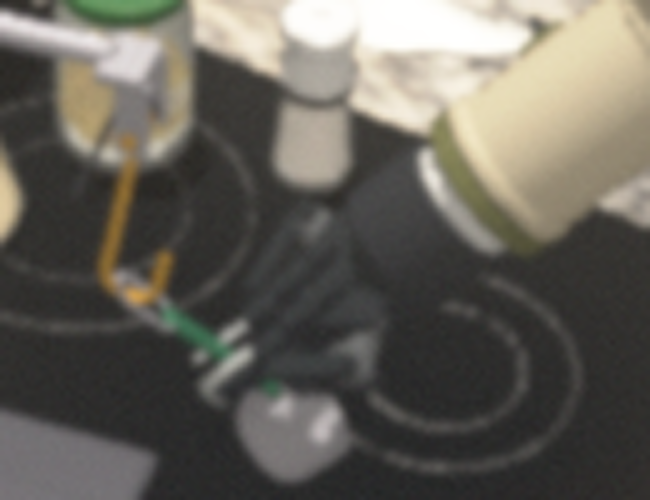

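Request:
{"fn": "play_rows", "kwargs": {"moves": [[[-1,-0.1,0.3,1.3,0.14,0.23,-0.12],[-1,-0.2,0.5,2.6,0.28,0.46,-0.24],[-1,-0.2,0.7,3.9,0.43,0.7,-0.37],[-1,0.1,0.8,6.3,0.65,1.1,-0.54],[-1,0.5,0.9,8.8,0.88,1.5,-0.72],[-1,1.5,0.9,11.4,1.05,1.88,-0.82],[-1,2.5,0.9,14,1.21,2.26,-0.92],[-1,3.5,0.9,16.7,1.38,2.64,-1.02]]]}}

```text
clock: 23.3
tcp_pos: [0.5107, 0.0286, 0.1412]
tool_rot: [0.788, 0.358, 0.457, -0.207]
ft_force: [0.4, 0.3, -0.9]
finger_gap: 0.12
```

```bash
python3 look2.py 4 r; python3 -c "
from ik import *
to([(5,-116.6,.88,1.15),(3,-116.8,.9,1.25),(1,-116.8,.9,1.35),(0,-116.8,.9,1.45)])"
```

```text
t 23.5 q [ 0.758  0.234 -0.267  2.293 -1.371  0.98   0.834] p [0.5105 0.0283 0.141 ] quat [ 0.7884  0.3569  0.4564 -0.2067] F [-0.04  0.04 -1.3 ] gap 0.12
[(np.float64(258.78), np.float64(206.42)), (np.float64(258.78), np.float64(206.42)), (np.float64(258.56), np.float64(206.41)), (np.float64(258.56), np.float64(206.41))]
Fx [-0.17 -0.89  0.37 -0.03] mean [-0.14 -0.19 -1.38] -0.18
nose rel pivot mm 5.9 2.1 -116.7 pitch 1.049 yaw 0.85
(5, -116.6, 0.88, 1.15) shift [1.4, 1.7, 7.1] turn [0.3, 1.15, -0.15] q [ 0.79  0.34 -0.27  2.27 -1.42  1.06  0.97] 0.0 0.0
(3, -116.8, 0.9, 1.25) shift [3.8, 0.4, 14.2] turn [0.52, 2.3, -0.23] q [ 0.92  0.46 -0.39  2.26 -1.44  1.09  1.07] 0.0 0.0
(1, -116.8, 0.9, 1.35) shift [7.3, -1.3, 20.9] turn [0.53, 3.44, -0.2] q [ 1.08  0.59 -0.56  2.25 -1.44  1.06  1.17] 0.0 0.0
(0, -116.8, 0.9, 1.45) shift [11.8, -2.3, 27.8] turn [0.54, 4.59, -0.18] q [ 1.15  0.73 -0.64  2.24 -1.44  1.05  1.26] 0.0 0.0
```

View pics/r_w.png

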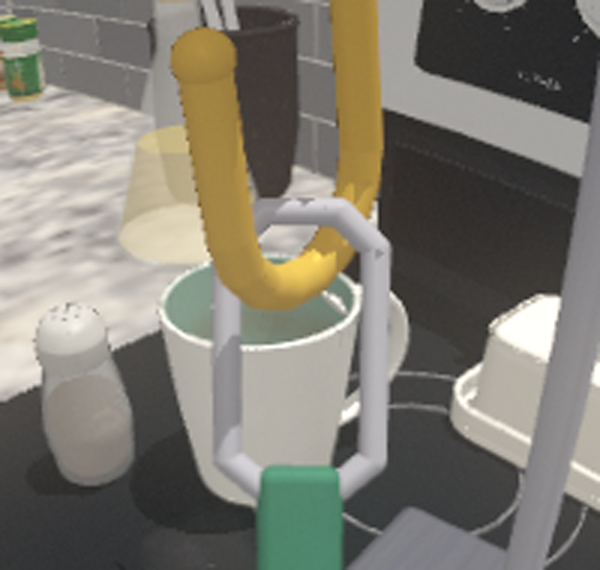

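View pics/r_s.png

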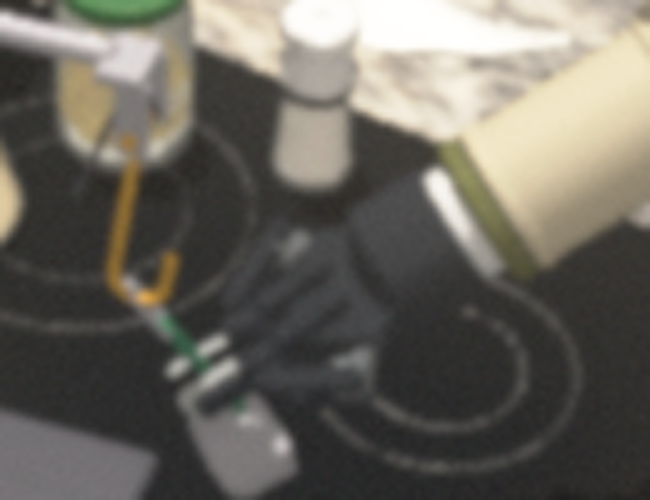

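Request:
{"fn": "play_rows", "kwargs": {"moves": [[[-1,0.6,0,3.5,0.15,0.57,-0.08],[-1,1.2,-0.3,7.1,0.3,1.15,-0.15],[-1,1.8,-0.7,9.5,0.37,1.53,-0.18],[-1,2.6,-1.2,11.8,0.45,1.91,-0.2],[-1,3.4,-1.6,14.2,0.52,2.3,-0.23],[-1,4.4,-2.1,16.4,0.52,2.68,-0.22],[-1,5.4,-2.7,18.6,0.53,3.06,-0.21],[-1,6.5,-3.3,20.9,0.53,3.44,-0.2]]]}}

```text
clock: 24.35
tcp_pos: [0.5224, 0.0461, 0.1364]
tool_rot: [0.703, 0.34, 0.563, -0.271]
ft_force: [-0.4, 0.0, -2.2]
finger_gap: 0.12
```

```bash
python3 look2.py 4 s; python3 -c "
from ik import *
to([(0,-117,.9,1.4),(0,-117,.9,1.47),(0,-118,.9,1.47),(0,-120,.9,1.47)])"
```

```text
t 24.55 q [ 1.13   0.607 -0.62   2.261 -1.425  1.025  1.168] p [0.5222 0.046  0.1363] quat [ 0.7032  0.3393  0.5627 -0.2717] F [ 0.5  -0.34 -0.94] gap 0.12
[(np.float64(259.02), np.float64(206.36)), (np.float64(259.21), np.float64(206.98)), (np.float64(259.39), np.float64(206.4)), (np.float64(259.39), np.float64(206.4))]
Fx [-1.36  0.61  0.16  0.42] mean [-0.06  0.07 -1.69] -0.04
nose rel pivot mm -0.5 0.9 -117.5 pitch 1.35 yaw 0.898
(0, -117, 0.9, 1.4) shift [1.5, 1.0, 4.1] turn [0.0, 0.58, 0.0] q [ 1.13  0.67 -0.62  2.25 -1.43  1.05  1.22] 0.0 0.0
(0, -117, 0.9, 1.47) shift [3.5, 1.0, 10.1] turn [0.0, 1.38, 0.0] q [ 1.16  0.76 -0.65  2.24 -1.44  1.06  1.28] 0.0 0.0
(0, -118, 0.9, 1.47) shift [2.5, 1.0, 10.4] turn [0.0, 1.38, 0.0] q [ 1.16  0.76 -0.65  2.24 -1.44  1.05  1.28] 0.0 0.0
(0, -120, 0.9, 1.47) shift [0.6, 1.0, 10.8] turn [0.0, 1.38, 0.0] q [ 1.16  0.76 -0.65  2.24 -1.44  1.05  1.29] 0.0 0.0
```

View pics/s_w.png

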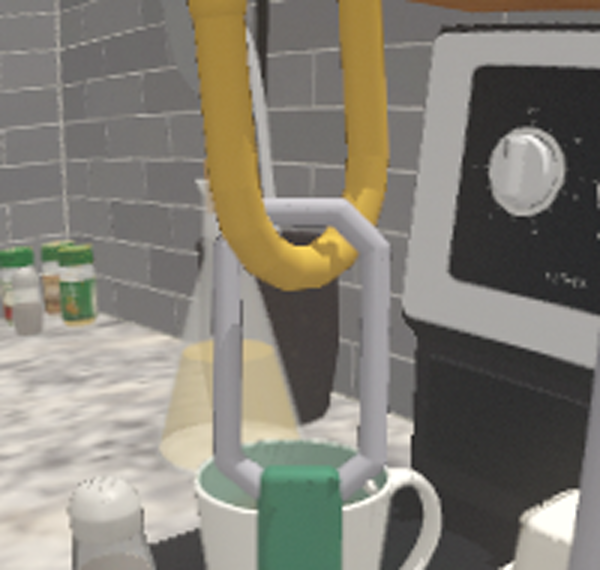

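View pics/s_s.png

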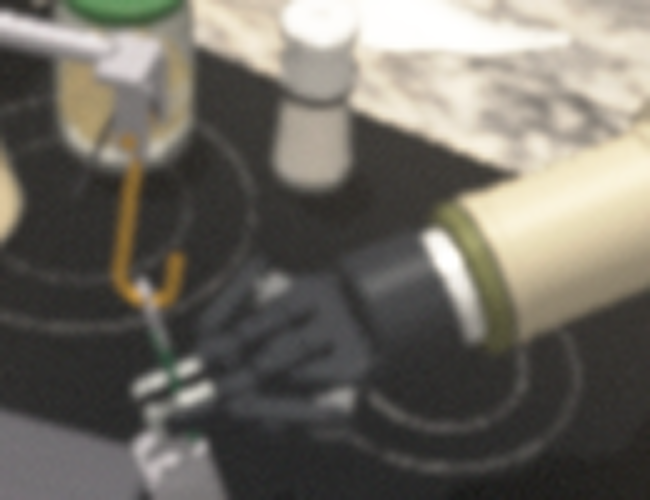

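Request:
{"fn": "play_rows", "kwargs": {"moves": [[[-1,0.2,0.1,1.6,0,0.21,0],[-1,0.5,0.1,3.2,0,0.42,0],[-1,0.7,0.2,4.8,0,0.64,0],[-1,1,0.2,6.5,0,0.85,0],[-1,1.2,0.3,8.1,0,1.06,0],[-1,1.5,0.3,9.7,0,1.27,0],[-1,1.5,0.3,9.7,0,1.27,0]]]}}

```text
clock: 25.3
tcp_pos: [0.5285, 0.0538, 0.1352]
tool_rot: [0.67, 0.323, 0.602, -0.291]
ft_force: [-0.3, 0.3, -1.9]
finger_gap: 0.122
```

```bash
python3 look2.py 6 t; python3 -c "
from ik import *
to([(0,-120,.9,1.46),(0,-121,.9,1.46)])"
```

```text
t 25.6 q [ 1.194  0.765 -0.692  2.243 -1.425  1.021  1.271] p [0.5285 0.0537 0.1357] quat [ 0.6705  0.3239  0.6011 -0.2901] F [-0.36 -0.35 -0.85] gap 0.121
[(np.float64(258.74), np.float64(206.37)), (np.float64(258.56), np.float64(206.42)), (np.float64(258.47), np.float64(206.5)), (np.float64(258.6), np.float64(206.48)), (np.float64(258.6), np.float64(206.48)), (np.float64(258.54), np.float64(206.49))]
Fx [ 0.52  0.17  0.08  0.08  0.33 -0.42] mean [ 0.12  0.02 -1.38] 0.12
nose rel pivot mm -0.7 0.7 -118.8 pitch 1.462 yaw 0.903
(0, -120, 0.9, 1.46) shift [-1.2, 0.9, 0.1] turn [0.0, -0.02, 0.0] q [ 1.19  0.77 -0.69  2.24 -1.42  1.02  1.27] 0.0 0.0
(0, -121, 0.9, 1.46) shift [-2.2, 0.9, 0.2] turn [0.0, -0.02, 0.0] q [ 1.19  0.77 -0.69  2.24 -1.42  1.02  1.27] 0.0 0.0
```

View pics/t_w.png

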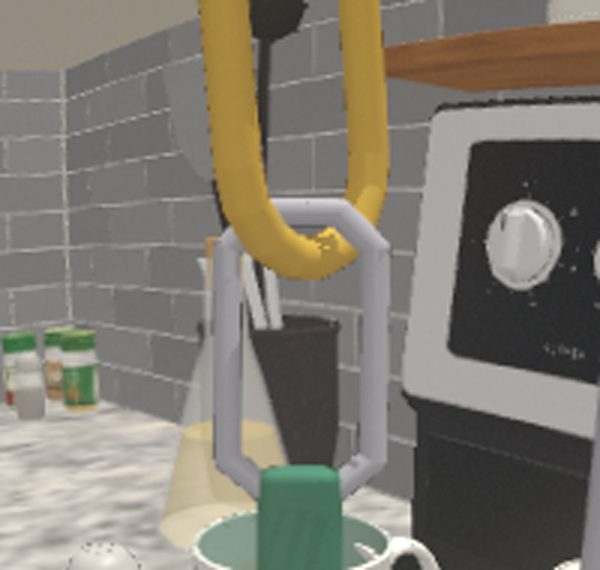

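Request:
{"fn": "play_rows", "kwargs": {"moves": [[[-1,-0.4,0.2,0.2,0,0,0],[-1,-0.8,0.3,0.3,0,0,0],[-1,-1.2,0.3,0.4,0,0,0],[-1,-1.5,0.3,0.4,0,0,0],[-1,-1.5,0.3,0.4,0,0,0]]]}}

```text
clock: 26.15
tcp_pos: [0.5289, 0.0538, 0.1341]
tool_rot: [0.67, 0.324, 0.601, -0.29]
ft_force: [-0.2, 0.2, -1.0]
finger_gap: 0.117
```

```bash
python3 look2.py 6
```

```text
t 26.45 q [ 1.193  0.77  -0.691  2.242 -1.425  1.019  1.274] p [0.5288 0.0538 0.1341] quat [ 0.6704  0.3237  0.6012 -0.2903] F [-0.25  1.33 -0.05] gap 0.123
[(np.float64(258.93), np.float64(206.37)), (np.float64(258.83), np.float64(207.04)), (np.float64(258.67), np.float64(206.48)), (np.float64(258.8), np.float64(206.42)), (np.float64(258.75), np.float64(206.44)), (np.float64(258.67), np.float64(206.48))]
Fx [-0.21 -0.76  0.39 -0.16  0.2   0.03] mean [-0.21  0.57 -0.66] -0.08
nose rel pivot mm -0.3 0.6 -120.3 pitch 1.462 yaw 0.899
```

Request:
{"fn": "play_rows", "kwargs": {"moves": [[[-1,-0.2,0,0,0,0,0],[-1,-0.3,0,0,0,0,0],[-1,-0.3,0,0,0,0,0]]]}}

```text
clock: 26.75
tcp_pos: [0.5288, 0.0538, 0.1339]
tool_rot: [0.67, 0.324, 0.601, -0.29]
ft_force: [0.2, 0.7, 1.2]
finger_gap: 0.122
```

```bash
python3 look2.py 6 u
```

```text
t 27.05 q [ 1.193  0.771 -0.691  2.242 -1.425  1.019  1.275] p [0.5289 0.0537 0.1339] quat [ 0.6704  0.3237  0.6013 -0.2903] F [0.49 0.3  3.07] gap 0.12
[(np.float64(258.96), np.float64(207.02)), (np.float64(258.91), np.float64(206.39)), (np.float64(258.96), np.float64(207.02)), (np.float64(258.96), np.float64(207.02)), (np.float64(259.02), np.float64(206.41)), (np.float64(259.02), np.float64(206.41))]
Fx [-1.16 -0.7   0.09  0.28  0.36  0.54] mean [-0.1  -0.    1.62] -0.1
nose rel pivot mm -0.3 0.5 -120.6 pitch 1.462 yaw 0.9
```

View pics/u_w.png

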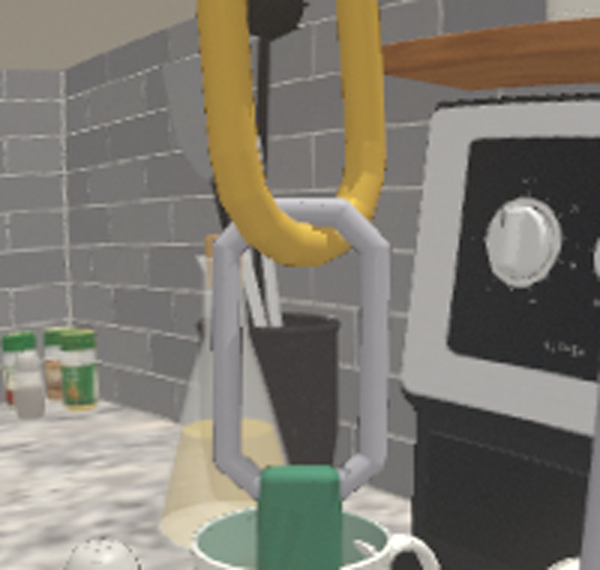

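View pics/u_s.png

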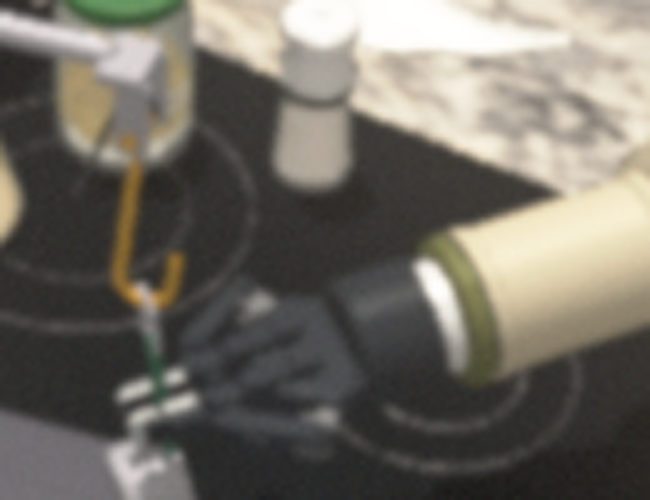

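Request:
{"fn": "play_rows", "kwargs": {"moves": [[[-1,0.2,0,0,0,0,0],[-1,0.2,0,0,0,0,0],[-1,0.2,0,0,0,0,0]]], "force": 20}}

```text
clock: 27.4
tcp_pos: [0.5288, 0.0537, 0.1339]
tool_rot: [0.671, 0.324, 0.601, -0.29]
ft_force: [-0.0, -0.3, 1.5]
finger_gap: 0.117
```

```bash
python3 look2.py 5
```

```text
t 27.65 q [ 1.193  0.77  -0.691  2.242 -1.425  1.019  1.274] p [0.5288 0.0537 0.1339] quat [ 0.6705  0.3237  0.6012 -0.2903] F [-0.36  0.04  1.92] gap 0.123
[(np.float64(259.02), np.float64(206.41)), (np.float64(258.91), np.float64(206.39)), (np.float64(259.08), np.float64(207.04)), (np.float64(259.08), np.float64(207.04)), (np.float64(258.96), np.float64(207.02))]
Fx [-0.1  -0.75  0.24 -0.31 -0.35] mean [-0.28  0.08  1.65] -0.25
nose rel pivot mm -0.3 0.5 -120.5 pitch 1.462 yaw 0.899
```

Request:
{"fn": "play_rows", "kwargs": {"moves": [[[-1,0.2,0,0,0,0,0],[-1,0.2,0,0,0,0,0],[-1,0.2,0,0,0,0,0]]]}}

```text
clock: 27.95
tcp_pos: [0.5288, 0.0537, 0.134]
tool_rot: [0.671, 0.324, 0.601, -0.29]
ft_force: [1.1, -0.3, -0.6]
finger_gap: 0.121
```

```bash
python3 look2.py 5
```

```text
t 28.2 q [ 1.193  0.77  -0.691  2.242 -1.425  1.019  1.274] p [0.5289 0.0537 0.1341] quat [ 0.6706  0.3237  0.6011 -0.2902] F [0.04 0.16 0.15] gap 0.122
[(np.float64(258.96), np.float64(207.02)), (np.float64(258.98), np.float64(207.08)), (np.float64(258.86), np.float64(207.06)), (np.float64(258.83), np.float64(206.43)), (np.float64(258.96), np.float64(207.06))]
Fx [ 0.1   0.15 -0.86 -0.27  0.07] mean [-0.16 -0.01  0.46] -0.16
nose rel pivot mm -0.3 0.5 -120.4 pitch 1.462 yaw 0.899
```

Request:
{"fn": "play_rows", "kwargs": {"moves": [[[-0.82,0,0,0,0,0,0],[-0.8,0,0,0,0,0,0],[-0.79,0,0,0,0,0,0],[-0.78,0,0,0,0,0,0],[-0.77,0,0,0,0,0,0],[-0.765,0,0,0,0,0,0],[-0.76,0,0,0,0,0,0],[-0.76,0,0,0,0,0,0]]]}}

```text
clock: 29.0
tcp_pos: [0.5288, 0.0537, 0.1341]
tool_rot: [0.671, 0.324, 0.601, -0.29]
ft_force: [-1.0, -0.4, -0.1]
finger_gap: 0.119
```

```bash
python3 look2.py 3 v
```

```text
t 29.15 q [ 1.193  0.77  -0.692  2.242 -1.425  1.019  1.274] p [0.5288 0.0537 0.1341] quat [ 0.6705  0.3236  0.6012 -0.2903] F [-0.43 -0.95 -0.23] gap 0.125
[(np.float64(258.85), np.float64(206.42)), (np.float64(258.8), np.float64(206.42)), (np.float64(258.9), np.float64(206.45))]
Fx [-0.11  0.83 -0.62] mean [ 0.09 -0.28 -0.41] 0.03
nose rel pivot mm -0.3 0.6 -120.3 pitch 1.462 yaw 0.898
```

View pics/v_w.png

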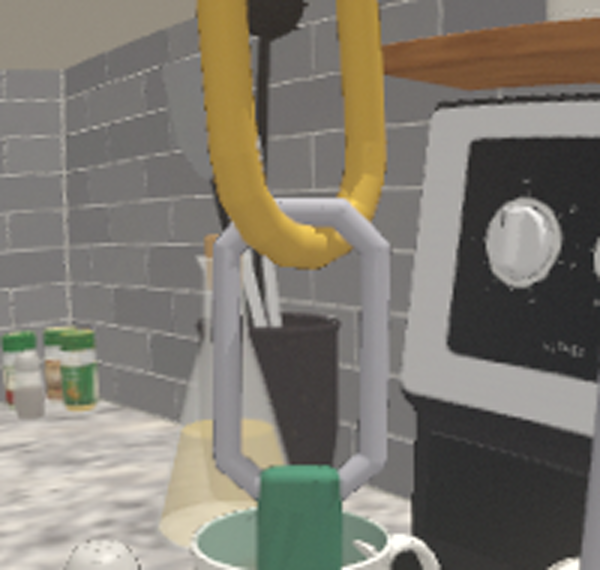

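Request:
{"fn": "play_rows", "kwargs": {"moves": [[[-0.76,-0.1,0,0,0,0,0],[-0.755,-0.1,0,0,0,0,0],[-0.75,-0.1,0,0,0,0,0],[-0.745,-0.1,0,0,0,0,0],[-0.74,-0.1,0,0,0,0,0],[-0.735,-0.1,0,0,0,0,0],[-0.73,-0.1,0,0,0,0,0],[-0.73,-0.1,0,0,0,0,0]]]}}

```text
clock: 30.0
tcp_pos: [0.5288, 0.0537, 0.134]
tool_rot: [0.67, 0.324, 0.601, -0.29]
ft_force: [0.1, 0.6, 0.1]
finger_gap: 0.134
```

```bash
python3 look2.py 3 w
```

```text
t 30.15 q [ 1.193  0.77  -0.691  2.242 -1.425  1.019  1.274] p [0.5288 0.0538 0.134 ] quat [ 0.6705  0.3237  0.6012 -0.2903] F [-0.29 -0.5  -0.95] gap 0.134
[(np.float64(258.96), np.float64(207.02)), (np.float64(258.96), np.float64(207.02)), (np.float64(259.02), np.float64(206.41))]
Fx [ 0.32  0.28 -0.38] mean [ 0.1  -0.14 -0.2 ] 0.07
nose rel pivot mm -0.3 0.6 -120.4 pitch 1.462 yaw 0.898
```

View pics/w_w.png

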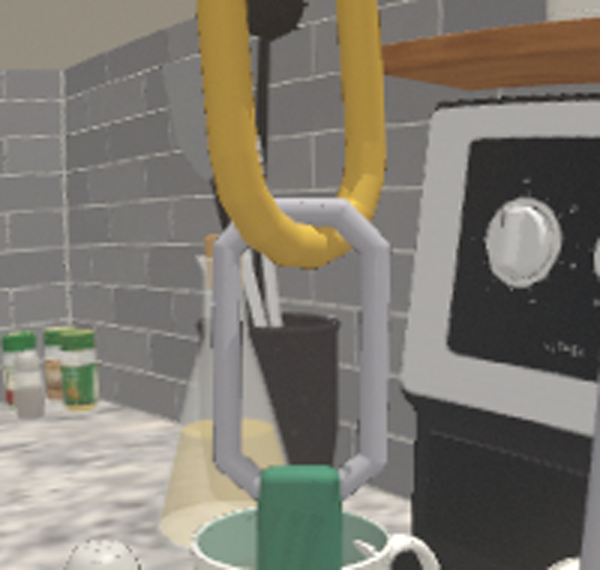

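Request:
{"fn": "play_rows", "kwargs": {"moves": [[[-0.72,-0.1,0,0,0,0,0],[-0.71,-0.1,0,0,0,0,0],[-0.7,-0.1,0,0,0,0,0],[-0.69,-0.1,0,0,0,0,0],[-0.67,0,0,0,0,0,0],[-0.65,0,0,0,0,0,0]]]}}

```text
clock: 30.8
tcp_pos: [0.5288, 0.0537, 0.134]
tool_rot: [0.671, 0.324, 0.601, -0.29]
ft_force: [0.4, 0.5, 0.1]
finger_gap: 0.176
```

```bash
python3 look2.py 5 x; sleep 0
```

```text
t 31.05 q [ 1.193  0.77  -0.692  2.242 -1.425  1.019  1.274] p [0.5288 0.0538 0.134 ] quat [ 0.6705  0.3237  0.6012 -0.2903] F [-0.3  -0.09  0.09] gap 0.174
[(np.float64(258.83), np.float64(207.04)), (np.float64(258.92), np.float64(207.06)), (np.float64(258.91), np.float64(206.39)), (np.float64(258.83), np.float64(206.43)), (np.float64(258.69), np.float64(207.02))]
Fx [-0.3  -0.29  0.85  0.32 -0.31] mean [ 0.08 -0.13  0.05] 0.05
nose rel pivot mm -0.3 0.6 -120.4 pitch 1.462 yaw 0.898
```

View pics/x_w.png

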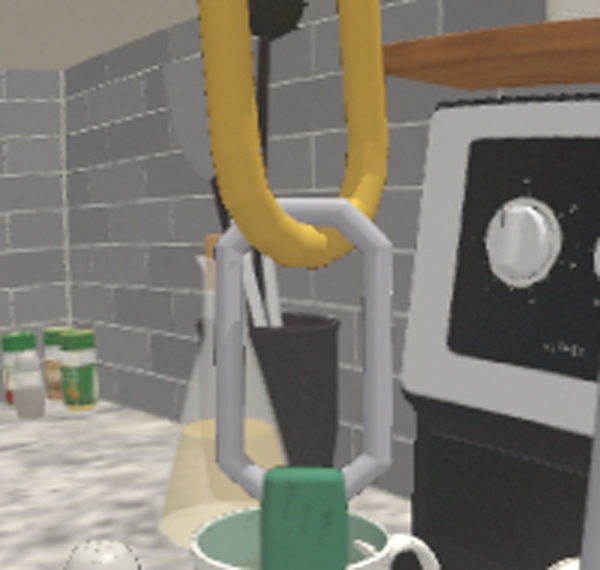

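View pics/x_s.png

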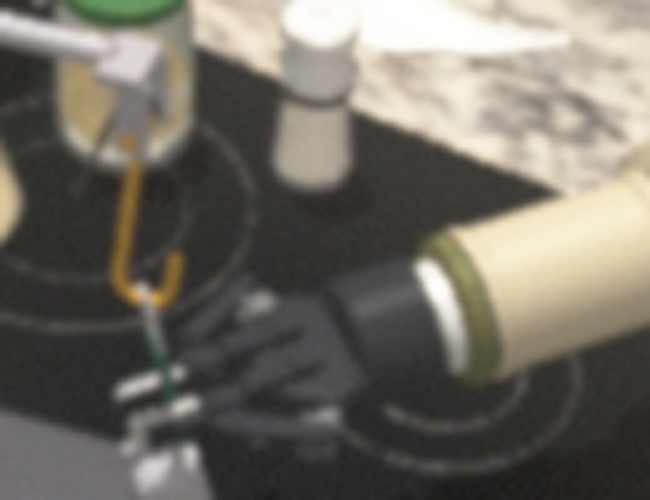

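Request:
{"fn": "play_rows", "kwargs": {"moves": [[[-0.55,0,0,0,0,0,0],[-0.4,0,0,0,0,0,0],[-0.2,0,0,0,0,0,0],[0,0,0,0,0,0,0],[0.2,0,0,0,0,0,0],[0.2,0,0,0,0,0,0]]]}}

```text
clock: 31.7
tcp_pos: [0.5288, 0.0537, 0.134]
tool_rot: [0.671, 0.324, 0.601, -0.29]
ft_force: [-0.1, -0.4, -0.1]
finger_gap: 0.597
```

```bash
python3 - <<'E'
from ik import *
import cv2
from station import imaging,r
log(); F=[]
for i in range(12):
    s=imaging.snapshot("wrist"); im=s["pixels"].astype(int)
    sub=im[150:195,230:290]; m=(sub[:,:,1]>sub[:,:,0]*1.4)&(sub[:,:,1]>50); 
    row=m[15]; 
    ys,xx=np.nonzero(m); 
    if len(xx): print(i,"top row",ys.min()+150,"row mean u",(xx[ys>25].mean()+230).round(2),"width",np.count_nonzero(m[38]),m.sum())
    F.append(s["pixels"][60:200,200:320,::-1])
cv2.imwrite("pics/y.png",cv2.resize(np.hstack([F[0],F[6]]),None,fx=3,fy=3))
E
```

```text
t 31.7 q [ 1.194  0.77  -0.692  2.242 -1.425  1.019  1.274] p [0.5288 0.0537 0.134 ] quat [ 0.6705  0.3236  0.6012 -0.2903] F [-0.1  -0.37 -0.07] gap 0.597
0 top row 155 row mean u 262.05 width 27 1065
1 top row 155 row mean u 261.32 width 27 1058
2 top row 156 row mean u 260.5 width 28 1057
3 top row 156 row mean u 259.95 width 28 1051
4 top row 156 row mean u 259.5 width 28 1056
5 top row 156 row mean u 259.5 width 28 1056
6 top row 156 row mean u 259.89 width 28 1056
7 top row 156 row mean u 260.35 width 28 1057
8 top row 155 row mean u 261.16 width 27 1067
9 top row 155 row mean u 261.79 width 27 1067
10 top row 155 row mean u 262.86 width 27 1069
11 top row 155 row mean u 263.47 width 27 1072
```

View pics/y.png

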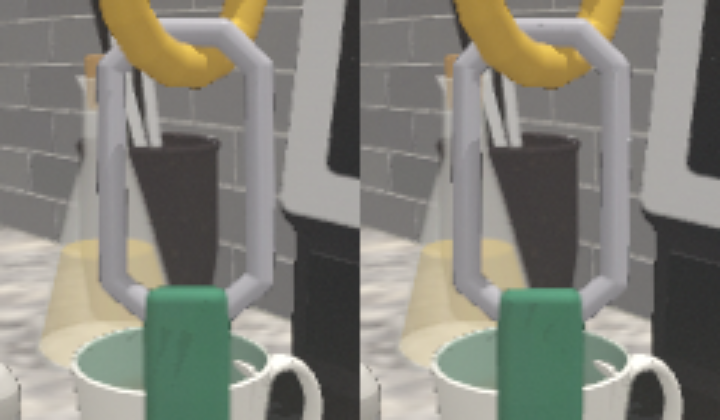

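```bash
python3 - <<'E'
from ik import *
from station import r
s=r.get_state(); B=R.from_quat(s["tool_rot"]).as_matrix(); p=s["tcp_pos"]; q=s["joint_positions"]
for sh,dphi in [((0,0,-.04),0),((0,0,-.08),0),((0,0,-.12),0),((0,0.03,-.12),0),((0,0.06,-.14),0)]:
    P=p+B@np.array(sh)
    n=P+B@NT; psi=np.arctan2(B[1,0],B[0,0]); phi=np.arcsin(B[2,0]); k=ik(n,psi,phi,q); q=k[0]; print(sh,P.round(3),q.round(2),round(k[1]*1e3,1),round(k[2],3))
E
```

```text
(0, 0, -0.04) [0.504 0.023 0.138] [ 1.26  0.74 -0.64  2.24 -1.33  1.09  1.23] 0.0 0.0
(0, 0, -0.08) [ 0.479 -0.009  0.143] [ 1.31  0.71 -0.6   2.23 -1.25  1.16  1.19] 0.0 0.0
(0, 0, -0.12) [ 0.455 -0.04   0.147] [ 1.37  0.69 -0.55  2.22 -1.17  1.24  1.16] 0.0 0.0
(0, 0.03, -0.12) [ 0.478 -0.058  0.147] [ 1.34  0.72 -0.55  2.15 -1.17  1.24  1.12] 0.0 0.0
(0, 0.06, -0.14) [ 0.489 -0.093  0.149] [ 1.34  0.74 -0.53  2.06 -1.13  1.28  1.06] 0.0 0.0
```

Request:
{"fn": "play_rows", "kwargs": {"moves": [[[0.2,0,0,-10,0,0,0],[0.2,0,0,-25,0,0,0],[0.2,0,0,-40,0,0,0],[0.2,0,0,-60,0,0,0],[0.2,0,0,-80,0,0,0],[0.2,0,0,-100,0,0,0],[0.2,0,0,-120,0,0,0],[0.2,0,0,-120,0,0,0]]]}}

```text
clock: 33.1
tcp_pos: [0.4539, -0.0428, 0.1466]
tool_rot: [0.672, 0.323, 0.601, -0.289]
ft_force: [-0.5, -0.0, 0.9]
finger_gap: 0.6
```

```bash
python3 look2.py 14 z; python3 - <<'E'
import cv2
from station import imaging
s=imaging.snapshot("wrist"); cv2.imwrite("pics/z_wf.png",cv2.resize(s["pixels"][:,:,::-1],None,fx=1.5,fy=1.5))
s=imaging.snapshot("scene"); cv2.imwrite("pics/z_sf.png",cv2.resize(s["pixels"][:,:,::-1],None,fx=1.5,fy=1.5))
E
```

```text
t 33.8 q [ 1.372  0.687 -0.557  2.219 -1.171  1.237  1.158] p [ 0.4547 -0.0396  0.1471] quat [ 0.6705  0.3237  0.6012 -0.2903] F [-0.6  -0.15 -0.05] gap 0.602
[(np.float64(258.66), np.float64(206.38)), (np.float64(258.81), np.float64(206.51)), (np.float64(258.75), np.float64(206.61)), (np.float64(258.73), np.float64(206.57)), (np.float64(258.22), np.float64(206.96)), (np.float64(258.36), np.float64(206.44)), (np.float64(258.12), np.float64(206.31)), (np.float64(258.15), np.float64(206.32)), (np.float64(258.25), np.float64(206.37)), (np.float64(258.38), np.float64(206.55)), (np.float64(258.63), np.float64(206.58)), (np.float64(258.64), np.float64(206.61)), (np.float64(258.82), np.float64(206.67)), (np.float64(258.63), np.float64(206.44))]
Fx [-0.45  0.39 -0.61  0.46 -0.9  -0.62  0.04  0.03  0.15 -0.6  -0.02  0.2
 -0.29 -0.62] mean [-0.16 -0.2  -0.2 ] -0.2
nose rel pivot mm -92.3 -75.3 -107.4 pitch 1.462 yaw 0.899
```

View pics/z_wf.png

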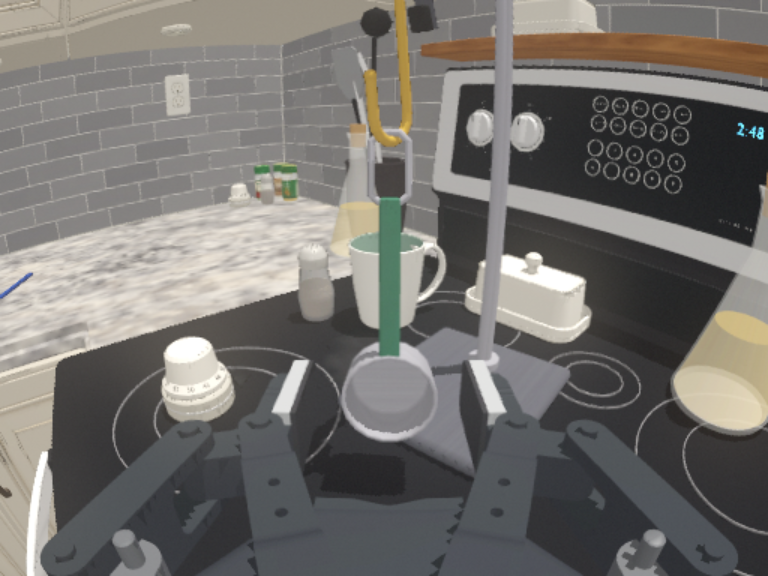

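View pics/z_sf.png

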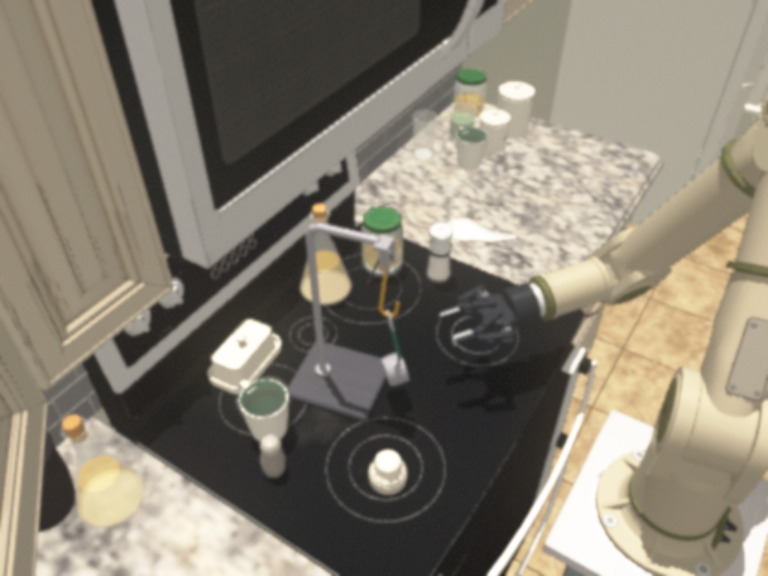

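Request:
{"fn": "play_rows", "kwargs": {"moves": [[[0.2,0,0,-15,0,0,0],[0.2,0,0,-30,0,0,0],[0.2,0,0,-45,0,0,0],[0.2,0,0,-50,0,0,0],[0.2,0,0,-50,0,0,0],[0.2,0,0,-50,0,0,0],[0.2,0,0,-50,0,0,0],[0.2,0,0,-50,0,0,0]]]}}

```text
clock: 34.75
tcp_pos: [0.4238, -0.078, 0.1526]
tool_rot: [0.67, 0.324, 0.601, -0.291]
ft_force: [0.7, -0.3, 1.0]
finger_gap: 0.597
```

```bash
python3 - <<'E'
from ik import *
import cv2
from station import imaging,r
log()
for i in range(16):
    s=imaging.snapshot("wrist"); im=s["pixels"].astype(int)
    sub=im[100:260,220:300]; m=(sub[:,:,1]>sub[:,:,0]*1.4)&(sub[:,:,1]>50); ys,xx=np.nonzero(m)
    b=ys>ys.max()-10; print((xx[b].mean()+220).round(2),ys.max()+100,m.sum(),end=" | ")
cv2.imwrite("pics/zz.png",cv2.resize(s["pixels"][:,:,::-1],None,fx=1.5,fy=1.5))
E
```

```text
t 34.75 q [ 1.436  0.67  -0.503  2.184 -1.079  1.329  1.123] p [ 0.4238 -0.078   0.1526] quat [ 0.6702  0.3239  0.6012 -0.2907] F [ 0.66 -0.31  1.04] gap 0.597
260.55 215 945 | 260.19 215 970 | 259.45 216 924 | 259.5 216 941 | 259.36 216 940 | 259.29 215 938 | 259.5 215 936 | 259.55 215 923 | 260.4 215 951 | 260.55 215 927 | 261.39 214 957 | 261.5 214 913 | 261.54 214 913 | 262.46 214 924 | 262.46 214 938 | 262.39 214 929 |
```

View pics/zz.png

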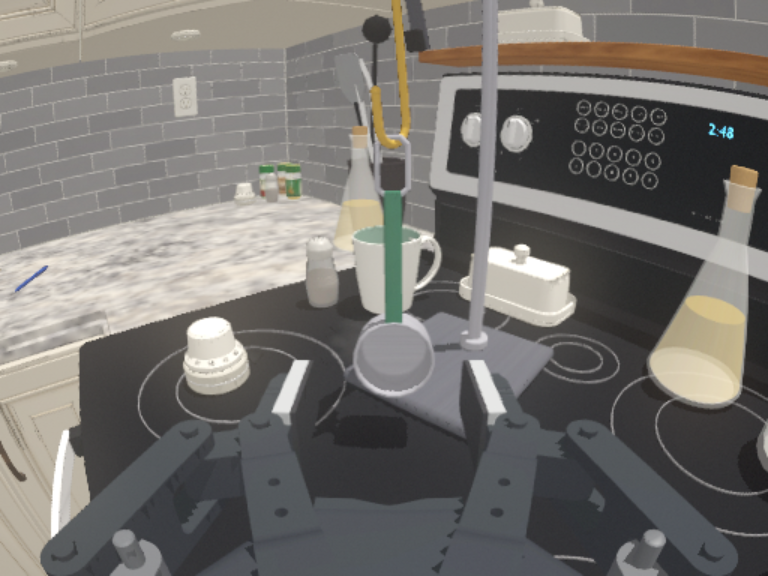

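```bash
python3 -c "
from station import workorder
print(workorder.hand_in())"
```

```text
the job is handed in; nothing more can be done
None
```

The scoop is hanging by its loop from the hook, and I handed the job in at about 35.5 s of the 72 s allowed; no verdict is reported.

- **Pressing:** I gripped the handle and pushed the loop's nose slowly against the hook's shank. I felt the bumper at a lean of about 0.35 rad and pressed with about 3.5 N. The hook then stayed still in ten frames over 0.5 s.
- **Threading:** I slid the loop about 45 mm down the shank at about 2.5 N, keeping the pressure on, so the tip passed through the middle of the hole. The hook did not start swinging again.
- **Letting down:** I eased the hook back below its pivot while tilting the cup end down. The tool could only tilt far enough with the scoop turned about 40° from the hook's plane, so it hangs turned sideways by that much. I seated the wire until the hook carried the weight. While seating, it briefly pulled down on the hook with about 3 N, and a single reading suggested up to 4.5 N. I then opened the fingers in small steps.

**Last checks:** The arm had backed off about 170 mm and was touching nothing.
- **Swing:** The scoop swings about ±0.015 rad and the hook about ±0.01 rad. I did not wait for this to die out.
- **Other things:** They looked unmoved in the pictures, but I did not measure them again.
- **Disagreement in the measurements:** The first estimate of the pivot was about 4 mm off along the stand and about 1.4 mm sideways. The loop's nose sat about 2.5 mm farther forward than I had modelled. I corrected the pivot from the wrist camera and allowed for the nose offset by feel.

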